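# Load a sample panel and gauge its stand-off gap

## Robot

A 6-joint arm with a two-finger parallel gripper is mounted at the origin on a cart in front of the work surface, level with it; the furniture and walls round the work are solid. World frame = base frame: x ahead of the robot, y to its left, z up, the work surface at z = 0. Lengths are in m, angles in rad, forces in N, time in s.
With the tool pointing down it reaches from about 0.15 to 0.775 m from the base axis. Payload 6.1 kg.
Tool frame: the origin (TCP) lies at the very end of the fingers, on their centre line; the grasp point (between the pads) lies 19 mm behind it; z points along the fingers, y is the line along which they close (so a half turn about z gives the same grasp; the last joint's range is limited). The gripper opens to 85 mm and grips with 20 to 120 N. Pads are 22 mm wide; open, the fingers measure 114 mm over their backs; the gripper's body (76 mm by 85 mm) begins 54 mm behind the grasp point. The pads swing forward as they close: fully open they stand 13 mm farther back than shut.
Start: joints at [1.105, 0.126, -0.04, 1.405, 0, 1.571], TCP at [0.236, 0.469, 0.231] pointing down, gripper open.
Joint ranges: [-2.72, 2.72], [-0.95, 1.95], [-1.27, 1.35], [-1.78, 2.02], [-1.46, 1.47], [-3.14, 3.14]. Speed limits (rad/s): [2.39, 2.39, 3.01, 3.14, 3.14, 3.14].

## Interface

Orientations are given as a unit quaternion [x, y, z, w].
In Python, from workcell import manip gives the robot as it stands.
- The arm moves only by the tool send_rows, never from a script. Its argument "rows" is a list of rows, each an object of numbers: "x", "y", "z": the shift along the tool's x, y, z in m; "roll": the turn about the tool's z in degrees; "gripper": the opening, from 0 (shut) to 1 (fully open). A call has 1 to 8 rows; each row shifts and turns the commanded pose from where the row before left it, along the tool's axes as they then stand; what a row does not reach is not made up. A row lasts 1/12 s, in which the tool goes at most 41.7 mm and 7.16 degrees, less where a joint would pass 70% of its speed; a pose out of reach is approached as far as the arm can. A call is refused whole if a number of a shift passes 0.0417 or a number of a turn 7.16, either way. A call with a gripper value outside its range is refused whole. The fingers move at their own pace and stop on an object; "grip_force" is the grip in N (left out, the last holds). Time passes only in rows, so rows that do not move let the fingers close. It gives the time, the measured TCP pose, the force, the opening and the grip force at its end, in the units of the state.
- manip.get_state(): the state, without advancing time (a new reading comes with each control period).
- manip.snapshot(name): name is "side" or "top" or "wrist"; returns a dict with "frame" (384x512x3 uint8, red, green, blue), "fovy" (degrees; the focal length in pixels is half the picture's height over the tangent of half this angle, whatever the lens; pixels are square), "cx", "cy" (the principal point, pixels), "k1" (the pictures are not rectified: a ray, as slopes to the right and down, at radius r is drawn at 1 + k1 r^2 times it, then the intrinsics apply), "xyz" and "orientation" of the camera in the world. Camera axes: x right, y up, looking along -z (the intrinsics and any distortion apply to the point x, -y, -z); pixel columns grow to the right and rows downward; lengths in m; the calibration is good to about 2 mm. A picture is of the moment at which its call begins. There is no depth.
- manip.sign_off(): hands the job in; it is judged then, once.
The state is a dict: "clock": time; "joints": joint angles; "joint_velocities": joint speeds; "effort": joint torques, N m; "tcp_pos": TCP position; "tool_rot": TCP orientation; "contact_force": force on the tool from outside, world axes, zero at the start; "torque": the same for the moment, N m; "width": finger opening in m; "grip_force": force on a finger pad.
Only numpy, scipy, OpenCV 4.12 (cv2) and the standard library are available. Lean on these libraries where they do the work, as an engineer would, in place of code of your own. Each camera call takes 0.05 s, during which the arm holds its last target. There are 200 camera calls.

## Task

Take the plywood sample panel from the wooden rack and lower it into the slot of the grey sprung holder on the gap jig, upright and fully home before you let go of it. Then take the taper gauge by its handle from its stand, slide its blade straight down into the gap between the panel and the steel reference plate until it drags snugly on both, without forcing it or bottoming it on the jig, and finish there: keep holding the gauge still at that depth, do not let go. Do not disturb the pots, the tub or the black clip nearby.

Things in the scene. Friction and masses are not known exactly. Their poses are not given: they have to be found in the camera images.
- panel_rack: Fixed wooden storage rack, 120 x 130 mm base 10 mm thick, three grooves along its x axis between ribs that end 28 mm above the table. Origin: centre of its underside. The panel stands in the middle groove. Rack and gauge stand are on opposite sides of the jig; which is left changes.
- panel: Loose plywood panel, 100 mm wide (its x) x 8 mm thick (its y) x 95 mm tall (its z), about 90 g, on edge; the upper edge is bevelled to 5 mm over its top 5 mm. Origin: centre of its lower edge face. Grip it across its thickness at the middle of the upper edge, at most 25 mm down. Either face may look to the plate. In the holder its top may lean up to 3 mm either way.
- jig: Fixed gap jig: aluminium base 150 x 130 x 10 mm, origin at the centre of its underside. Along its y axis, from - to +: the reference plate, the gap, the panel slot, the springs behind the holder.
- slot (a point): Centre of the slot floor in the grey sprung holder, 10 mm above the table. Slot: 104 mm along the jig's x, 9.5 mm along its y, 40 mm deep, flared above that to 47 mm; toward the reference plate only its ends have walls, the middle 70 mm is open. The holder gives toward the jig's +y against a spring (2 N preload, then 3 N per mm, 6 mm travel). Axes as the jig.
- gap_mouth (a point): Top middle of the steel reference plate, in line with its flat face, 72 mm above the table. Plate 52 mm wide along the jig's x; its face looks to the jig's +y, to the panel; its top 8 mm are bevelled back 5 mm as a lead-in. Locked, but set anew each time: gap to a panel centred in the slot 3.5 to 5.5 mm, 1.5 mm more or less as it leans. The seated panel stands 33 mm higher. Axes as the jig.
- gauge_stand: Fixed aluminium stand, 90 x 80 mm base 10 mm thick, with two posts that end 110 mm above the table; the gauge hangs between them, its handle resting on the post tops. Origin: centre of its underside.
- gauge: Loose taper gauge, 65 g. Grey handle 44 (its x) x 14 (y) x 40 mm (z up); origin: centre of its underside. Grip across the 14 mm, in its upper half. Below hangs a steel blade: neck 16 x 4 mm, 37 mm long, springy (swings up to 0.12 rad along y), then a wedge 24 mm wide (x), 58 mm long, thickness (y) about 8 mm tapering to 2 mm at the tip.
- blade_tip (a point): Middle of the blade's lower tip, 95 mm below the gauge's origin. Snug drag comes with the tip 20 to 50 mm below gap_mouth, depending on the setting; there a downward push of about 4 to 10 N is felt, growing gently with depth.
- pot_tall: Bystander: small white lidded pot, 32 mm across, 62 mm tall; origin at the centre of its underside.
- pot_wide: Bystander: white lidded pot, 38 mm across, 58 mm tall; origin at the centre of its underside.
- grey_tub: Bystander: grey lidded tub, 70 mm across, 80 mm tall; origin at the centre of its underside.
- end_clip: Bystander: black moulded clip 24 x 36 x 19 mm; origin at the centre of its underside.
- ref_plate: The steel reference plate itself (the part that carries gap_mouth), with its carriage; origin at the foot of its flat face, 62 mm below gap_mouth.
- jig_floor (a point): Centre of the upper face of the jig base, 10 mm above the table: the floor under the gap, 62 mm below gap_mouth.

How it is judged:
By the outcome, as a careful person would: the job done as asked, in the order asked, and still so for the second after the job is handed in, while the arm keeps its last pose, push and grip.
It also fails if it takes over 72 s, if anything falls off the work surface, if the arm or the gripper's body presses on something with over 40 N, if the wrist force passes 120 N, or if a joint passes its speed limit or range.

## Working session

There is one attempt and no reset: what is moved stays moved. The work goes in short steps, Python scripts to look and compute and a tool call to move; the robot and the scene stay as the last step left them, time stands still between calls to the robot, and variables do not carry over. Pictures are saved under pics/ and viewed, at most 10 in all, crops included, and the job is handed in when it is done.

Besides the shell and the picture viewer there is one more tool, called after "Emit:" as a command line: name --argument value ..., lists and objects as JSON in quotes. send_rows: Moves the arm, as the interface text tells. Its arguments: {"type":"object","properties":{"rows":{"type":"array"},"grip_force":{"type":"number"}},"required":["rows"]}

```bash
mkdir -p pics; ls; cat > h.py <<'E'
import numpy as np, cv2, json
from scipy.spatial.transform import Rotation as R
from workcell import manip
def snap(n,fn=None):
    s=manip.snapshot(n)
    if fn: cv2.imwrite('pics/'+fn+'.png',s['frame'][:,:,::-1])
    return s
def cam(s):
    f=192/np.tan(np.radians(s['fovy'])/2); return f
def ray(s,u,v):
    f=cam(s);d=np.array([(u-s['cx'])/f,(v-s['cy'])/f]);p=d.copy()
    for _ in range(30): p=d/(1+s['k1']*(p@p))
    r=R.from_quat(s['orientation']).apply([p[0],-p[1],-1]); return np.array(s['xyz']),r/np.linalg.norm(r)
def onz(s,u,v,z):
    o,r=ray(s,u,v); return o+r*(z-o[2])/r[2]
def proj(s,P):
    f=cam(s);q=R.from_quat(s['orientation']).inv().apply(np.array(P)-s['xyz']);p=np.array([q[0]/-q[2],-q[1]/-q[2]])
    p=p*(1+s['k1']*(p@p)); return p*f+[s['cx'],s['cy']]
def tri(*rs):
    A=0;b=0
    for o,r in rs:
        M=np.eye(3)-np.outer(r,r);A=A+M;b=b+M@o
    return np.linalg.solve(A,b)
E
python3 - <<'E'
from h import *
ims=[]
for n in ['side','top','wrist']:
    s=snap(n,n+'0'); print(n,s['fovy'],s['cx'],s['cy'],s['k1'],s['xyz'],R.from_quat(s['orientation']).as_matrix().round(3).tolist())
print(manip.get_state())
E
```

```text
pics
side 55.8839522318454 258.1066397515769 191.33344334379936 0.012516128499196477 [ 0.50187679 -0.70379065  0.66293367] [[0.992, 0.075, -0.097], [-0.122, 0.657, -0.744], [0.008, 0.751, 0.661]]
top 49.071732137665435 261.0575312647286 185.87637848902256 -0.15658378843890502 [ 0.45907637 -0.08176992  1.36340717] [[-0.013, 0.996, -0.091], [-1.0, -0.015, -0.019], [-0.02, 0.09, 0.996]]
wrist 67.60153910043788 257.72951511096153 191.09505388832673 -0.006667135877166672 [0.16627911 0.50385373 0.37310323] [[0.449, -0.851, -0.272], [0.894, 0.427, 0.138], [-0.001, -0.305, 0.952]]
{'clock': 0.15, 'joints': array([ 1.10498180e+00,  1.26240656e-01, -4.03465041e-02,  1.40537683e+00,
       -1.38303674e-06,  1.57078887e+00]), 'joint_velocities': array([-1.98983903e-03, -1.35595827e-03,  4.35840249e-03,  2.39308882e-05,
       -1.56454212e-04,  2.94323135e-04]), 'effort': array([-2.87554722e-04, -4.36277103e+01,  3.53148937e+01,  1.36022590e-02,
       -1.22091506e-04,  7.77945729e-06]), 'tcp_pos': array([0.23567195, 0.4688006 , 0.23072127]), 'tool_rot': array([ 2.30803593e-01,  9.73000185e-01, -5.68225005e-04, -1.34081379e-04]), 'contact_force': array([-0.4817203 , -0.52263418,  0.69259344]), 'torque': array([0.00358347, 0.04085601, 0.01521219]), 'grip_force': 0.0, 'width': 0.08549755098026329}
```

```bash
cd pics; python3 - <<'E'
import cv2
for n in ['side0','top0']:
    im=cv2.imread(n+'.png'); cv2.imwrite(n+'b.png',cv2.resize(im,(800,600),interpolation=cv2.INTER_CUBIC))
E
```

```text
(no output)
```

View pics/side0b.png

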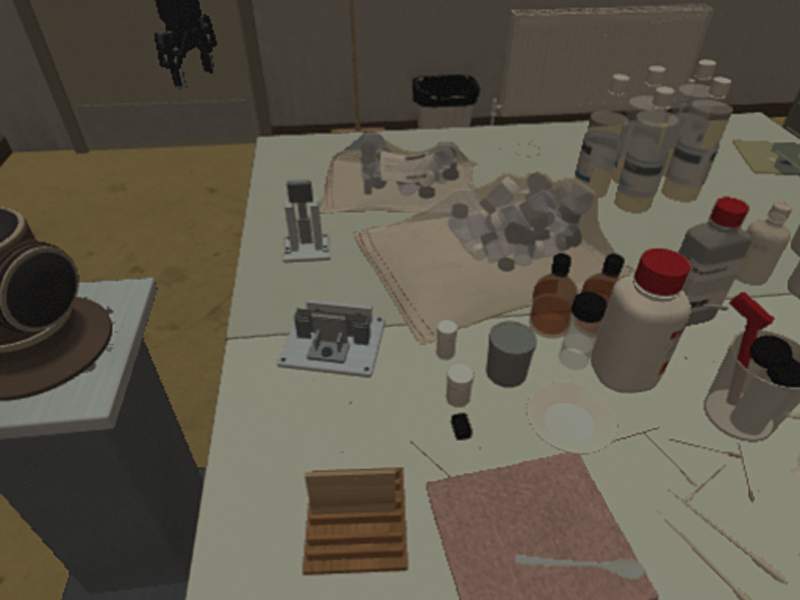

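View pics/top0b.png

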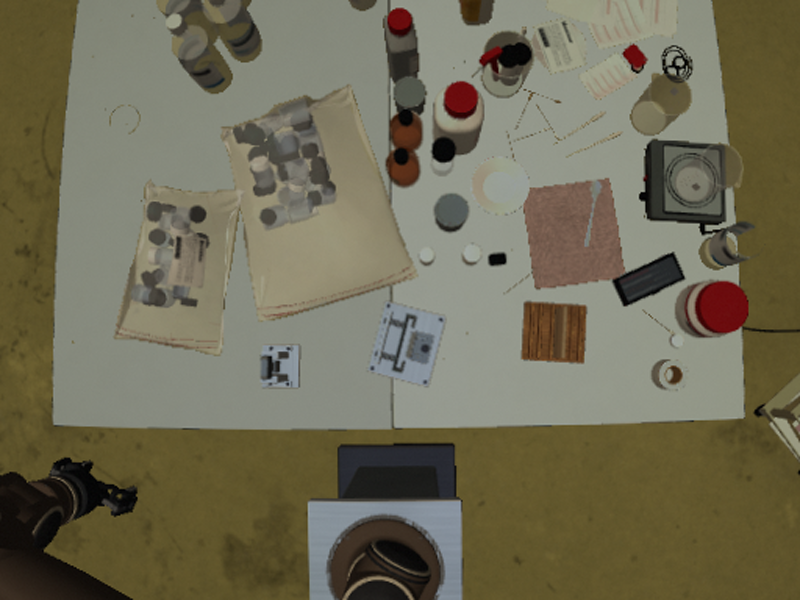

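Side view: rack in front (355,520), jig in the middle (332,335), gauge stand at (305,220). Top view: rack (554,332), jig (407,343), stand (280,366), pots (427,255), (471,253), clip (497,259).

```bash
python3 - <<'E'
from h import *
s=snap('top')
k=512/800
def ang(a,b): d=b-a; return np.degrees(np.arctan2(d[1],d[0])).round(1)
for n,c,z in [('rack',[(523,303),(586,304),(584,362),(522,360)],.02),('jig',[(388,302),(446,315),(427,386),(367,372)],.01),('stand',[(262,346),(299,346),(299,388),(261,388)],.01),('panel top',[(557,304),(556,361)],.1),('holder',[(398,312),(386,372)],.05)]:
    P=[onz(s,u*k,v*k,z) for u,v in c]
    print(n,np.mean(P,0).round(3),[p[:2].round(3).tolist() for p in P],[ang(P[i],P[i+1]) for i in range(len(P)-1)])
f=s['frame']
a=cv2.resize(f[180:260,215:305],(400,356),interpolation=cv2.INTER_CUBIC)
b=cv2.resize(f[185:240,325:385],(400,356),interpolation=cv2.INTER_CUBIC)
s=snap('side');f=s['frame']
c=cv2.resize(f[185:245,170:255],(400,244),interpolation=cv2.INTER_CUBIC)
d=cv2.resize(f[290:370,190:265],(400,244),interpolation=cv2.INTER_CUBIC)
im=np.vstack([np.hstack([a,b]),np.hstack([c,d])])
cv2.imwrite('pics/crops.png',im[:,:,::-1])
E
```

```text
rack [ 0.491 -0.355  0.02 ] [[0.552, -0.293], [0.548, -0.424], [0.429, -0.416], [0.435, -0.288]] [np.float64(-91.8), np.float64(176.2), np.float64(87.0)]
jig [ 0.472 -0.053  0.01 ] [[0.559, -0.015], [0.53, -0.134], [0.385, -0.093], [0.415, 0.03]] [np.float64(-103.5), np.float64(164.1), np.float64(76.3)]
stand [0.427 0.21  0.01 ] [[0.47, 0.249], [0.47, 0.171], [0.383, 0.171], [0.383, 0.251]] [np.float64(-90.4), np.float64(179.8), np.float64(89.9)]
panel top [ 0.488 -0.344  0.1  ] [[0.543, -0.346], [0.434, -0.341]] [np.float64(177.3)]
holder [ 0.476 -0.024  0.05 ] [[0.535, -0.037], [0.416, -0.011]] [np.float64(168.0)]
```

View pics/crops.png

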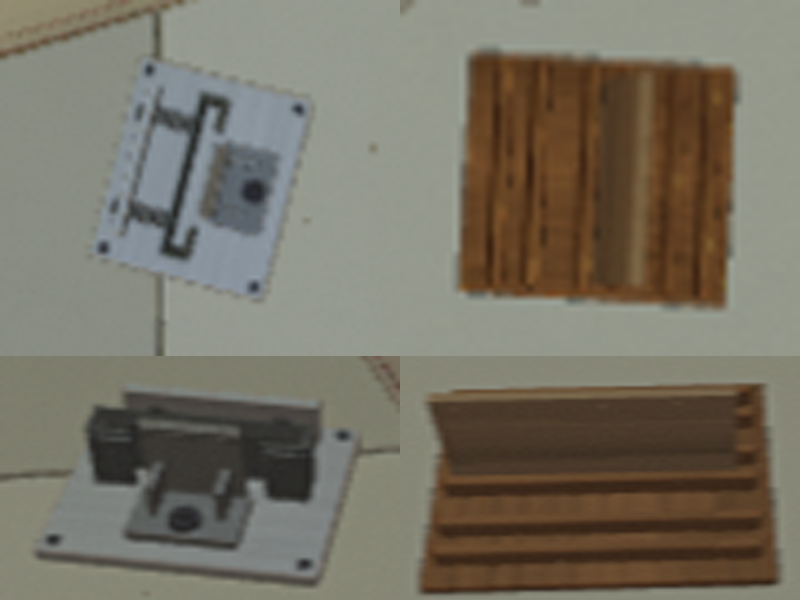

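Springs lie on the jig's world +y side, so jig x yaw is about −15°; the panel is in the middle groove along x at about (0.488, −0.344). I go by way of the stand and jig to look from near.

```bash
cat >> h.py <<'E'
def go(p=None,yaw=None):
    "tool shift after rolling to yaw (world angle of tool y, deg)"
    st=manip.get_state();M=R.from_quat(st['tool_rot']).as_matrix()
    cur=np.degrees(np.arctan2(M[1,1],M[0,1]))
    out=f"t={st['clock']:.2f} tcp={np.round(st['tcp_pos'],4)} yaw={cur:.2f} tilt={np.round(M[:2,2],4)} F={np.round(st['contact_force'],2)} w={st['width']:.4f} g={st['grip_force']:.1f}"
    if yaw is None: yaw=cur
    roll=-(yaw-cur)
    M=M@R.from_euler('z',roll,degrees=True).as_matrix()
    if p is not None: out+=f" roll={roll:.2f} shift_mm={np.round(1000*M.T@(np.array(p)-st['tcp_pos']),1)}"
    print(out); return M
E
python3 - <<'E'
from h import *
go([.39,.21,.24],88)
E
```

```text
t=0.25 tcp=[0.2357 0.4689 0.2309] yaw=63.31 tilt=[-0.0003 -0.0007] F=[1.27 0.34 1.27] w=0.0856 g=0.0 roll=-24.69 shift_mm=[-163.2 -253.4   -9. ]
```

Emit:
send_rows --rows '[{"roll":-6.2},{"roll":-6.2},{"roll":-6.2},{"roll":-6.1}]'

```text
validation failed for argument at $.ro...
```

Emit:
send_rows --rows '[{"x":-0.0204,"y":-0.0317,"z":-0.001},{"x":-0.0204,"y":-0.0317,"z":-0.001},{"x":-0.0204,"y":-0.0317,"z":-0.001},{"x":-0.0204,"y":-0.0317,"z":-0.001},{"x":-0.0204,"y":-0.0317,"z":-0.001},{"x":-0.0204,"y":-0.0317,"z":-0.001},{"x":-0.0204,"y":-0.0317,"z":-0.001},{"x":-0.0204,"y":-0.0317,"z":-0.001}]'

```text
validation failed for argument at $.ro...
```

Emit:
send_rows --rows '[{},{},{}]'

```text
validation failed for argument at $.ro...
```

```bash
cat >> h.py <<'E'
import pickle
def keep(n,fn):
    s=snap(n,fn); pickle.dump({k:s[k] for k in s},open('pics/'+fn+'.pkl','wb')); return s
def load(fn): return pickle.load(open('pics/'+fn+'.pkl','rb'))
E
python3 - <<'E'
from h import *
keep('wrist','w_stand')
go([.45,-.03,.24],88)
E
```

```text
t=0.30 tcp=[0.2357 0.4689 0.231 ] yaw=63.31 tilt=[-0.0003 -0.0005] F=[0.03 0.52 0.27] w=0.0853 g=0.0 roll=-24.69 shift_mm=[-231.6 -491.2   -8.8]
```

Emit:
send_rows --rows '[{"x":0,"y":0,"z":0,"roll":-6.2,"gripper":1},{"x":0,"y":0,"z":0,"roll":-6.2,"gripper":1},{"x":0,"y":0,"z":0,"roll":-6.2,"gripper":1},{"x":0,"y":0,"z":0,"roll":-6.1,"gripper":1}]'

```text
clock: 0.63
tcp_pos: [0.2358, 0.469, 0.2312]
tool_rot: [0.015, 1.0, -0.0, -0.0]
contact_force: [-0.2, -0.8, 0.4]
width: 0.0856
grip_force: 0.0
```

Emit:
send_rows --rows '[{"x":-0.0204,"y":-0.0317,"z":-0.001,"roll":0,"gripper":1},{"x":-0.0204,"y":-0.0317,"z":-0.001,"roll":0,"gripper":1},{"x":-0.0204,"y":-0.0317,"z":-0.001,"roll":0,"gripper":1},{"x":-0.0204,"y":-0.0317,"z":-0.001,"roll":0,"gripper":1},{"x":-0.0204,"y":-0.0317,"z":-0.001,"roll":0,"gripper":1},{"x":-0.0204,"y":-0.0317,"z":-0.001,"roll":0,"gripper":1},{"x":-0.0204,"y":-0.0317,"z":-0.001,"roll":0,"gripper":1},{"x":-0.0204,"y":-0.0317,"z":-0.001,"roll":0,"gripper":1}]'

```text
clock: 1.3
tcp_pos: [0.3906, 0.2083, 0.2395]
tool_rot: [0.017, 1.0, 0.0, 0.0]
contact_force: [0.5, 0.5, -0.0]
width: 0.0852
grip_force: 0.0
```

Emit:
send_rows --rows '[{"x":0,"y":0,"z":0,"roll":0,"gripper":1},{"x":0,"y":0,"z":0,"roll":0,"gripper":1}]'

```text
clock: 1.47
tcp_pos: [0.3909, 0.2082, 0.2394]
tool_rot: [0.02, 1.0, 0.0, 0.0]
contact_force: [-0.6, 0.8, -0.7]
width: 0.0851
grip_force: 0.0
```

```bash
python3 - <<'E'
from h import *
keep('wrist','w_stand')
go([.45,-.03,.24],88)
E
```

```text
t=1.52 tcp=[0.3904 0.2093 0.2393] yaw=87.88 tilt=[-0.0001  0.0004] F=[-0.13  0.23  1.08] w=0.0852 g=0.0 roll=-0.12 shift_mm=[ -67.9 -237.1   -0.8]
```

Emit:
send_rows --rows '[{"x":-0.0113,"y":-0.0395,"z":0,"roll":0,"gripper":1},{"x":-0.0113,"y":-0.0395,"z":0,"roll":0,"gripper":1},{"x":-0.0113,"y":-0.0395,"z":0,"roll":0,"gripper":1},{"x":-0.0113,"y":-0.0395,"z":0,"roll":0,"gripper":1},{"x":-0.0113,"y":-0.0395,"z":0,"roll":0,"gripper":1},{"x":-0.0113,"y":-0.0395,"z":0,"roll":0,"gripper":1},{"x":0,"y":0,"z":0,"roll":0,"gripper":1},{"x":0,"y":0,"z":0,"roll":0,"gripper":1}]'

```text
clock: 2.18
tcp_pos: [0.4499, -0.0299, 0.239]
tool_rot: [0.019, 1.0, 0.0, -0.0]
contact_force: [0.3, -0.3, -0.2]
width: 0.085
grip_force: 0.0
```

```bash
python3 - <<'E'
from h import *
keep('wrist','w_jig')
go([.47,-.34,.23],88)
E
```

```text
t=2.23 tcp=[ 0.4496 -0.0287  0.239 ] yaw=88.01 tilt=[-0.0007  0.0007] F=[-0.35 -0.27 -0.12] w=0.0856 g=0.0 roll=0.01 shift_mm=[ -31.2 -310.4    8.8]
```

Emit:
send_rows --rows '[{"x":-0.0039,"y":-0.0388,"z":0.001,"roll":0,"gripper":1},{"x":-0.0039,"y":-0.0388,"z":0.001,"roll":0,"gripper":1},{"x":-0.0039,"y":-0.0388,"z":0.001,"roll":0,"gripper":1},{"x":-0.0039,"y":-0.0388,"z":0.001,"roll":0,"gripper":1},{"x":-0.0039,"y":-0.0388,"z":0.001,"roll":0,"gripper":1},{"x":-0.0039,"y":-0.0388,"z":0.001,"roll":0,"gripper":1},{"x":-0.0039,"y":-0.0388,"z":0.001,"roll":0,"gripper":1},{"x":-0.0039,"y":-0.0388,"z":0.001,"roll":0,"gripper":1}]'

```text
clock: 2.9
tcp_pos: [0.4714, -0.3397, 0.2314]
tool_rot: [0.015, 1.0, 0.0, 0.0]
contact_force: [0.8, -1.0, 0.6]
width: 0.0855
grip_force: 0.0
```

Emit:
send_rows --rows '[{"x":0,"y":0,"z":0,"roll":0,"gripper":1},{"x":0,"y":0,"z":0,"roll":0,"gripper":1}]'

```text
clock: 3.07
tcp_pos: [0.4712, -0.3398, 0.2303]
tool_rot: [0.017, 1.0, 0.001, -0.001]
contact_force: [-0.2, -0.3, -0.4]
width: 0.0852
grip_force: 0.0
```

```bash
python3 - <<'E'
from h import *
s=keep('wrist','w_rack'); go()
a=load('w_stand')['frame'];b=load('w_jig')['frame'];c=s['frame']
im=np.zeros((600,800,3),np.uint8)
for i,x in enumerate([b,c,a]):
    y,xx=divmod(i,2); im[y*300:y*300+300,xx*400:xx*400+400]=cv2.resize(x,(400,300),interpolation=cv2.INTER_AREA)
cv2.imwrite('pics/three.png',im[:,:,::-1])
E
```

```text
t=3.12 tcp=[ 0.471  -0.3388  0.2308] yaw=88.14 tilt=[-0.0008  0.0013] F=[-0.25  0.16 -0.75] w=0.0855 g=0.0
```

View pics/three.png

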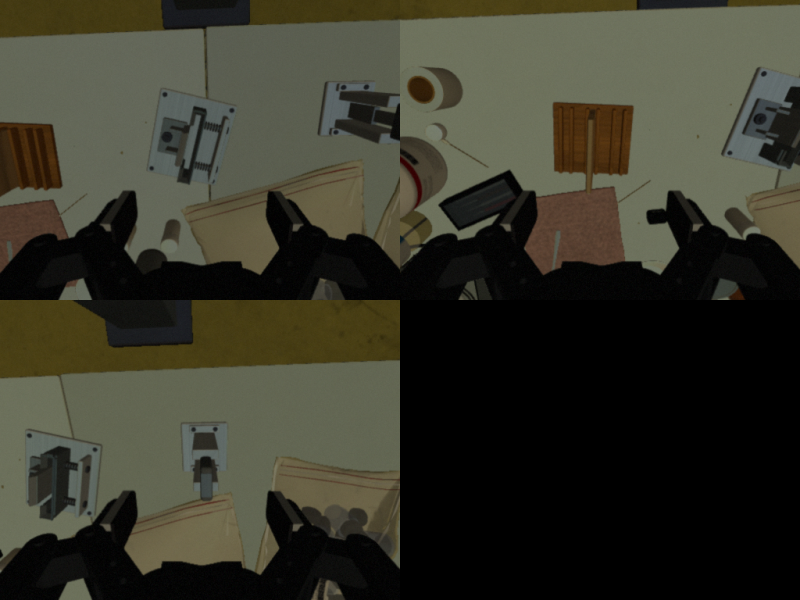

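Wrist view over the rack: the panel is the pale strip at about (590,118)-(590,192); over the jig: the jig centre at (192,138), springs to the right; over the stand: the gauge handle at (207,480). I enlarge all three to read corners.

```bash
python3 - <<'E'
from h import *
s=load('w_rack');go([.488,-.344,.2])
for P in [(.488+.05,-.346,.105),(.488-.05,-.342,.105)]: print(proj(s,P).round(1))
def crop(f,u0,v0,w,h,k): return cv2.resize(f[v0:v0+h,u0:u0+w],(w*k,h*k),interpolation=cv2.INTER_CUBIC)
b=load('w_jig')['frame']
A=crop(s['frame'],190,125,75,125,4)   # 300x500
B=crop(b,180,105,125,140,4) #500x560
im=np.zeros((560,800,3),np.uint8); im[:500,:300]=A; im[:,300:]=B
im=np.clip(im.astype(float)*1.6,0,255).astype(np.uint8)
cv2.imwrite('pics/c2.png',im[:,:,::-1])
E
```

```text
t=3.12 tcp=[ 0.471  -0.3388  0.2308] yaw=88.14 tilt=[-0.0008  0.0013] F=[-0.25  0.16 -0.75] w=0.0855 g=0.0 roll=-0.00 shift_mm=[-17.2  -4.7  30.8]
[253.8 245.1]
[254.1 149.5]
```

View pics/c2.png

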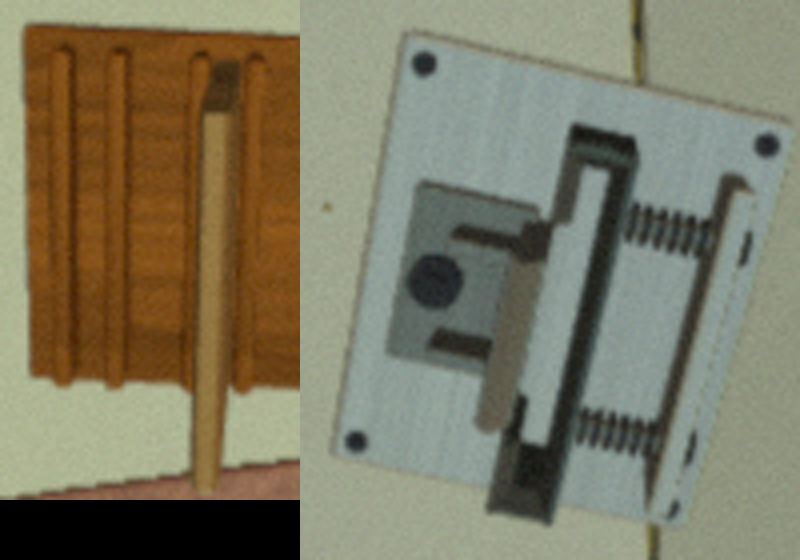

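The panel's top strip runs (216,110)–(204,490) in the left crop, about 11 px (11 mm) left of the top-view estimate. The jig holder, plate, springs and base corners are readable in the right crop.

```bash
python3 - <<'E'
from h import *
s=load('w_rack')
a=onz(s,190+216/4,125+112/4,.104);b=onz(s,190+204/4,125+488/4,.104)
print('panel',a.round(4),b.round(4),(a+b)/2,np.linalg.norm(a-b),np.degrees(np.arctan2(*(b-a)[1::-1])))
# rack base top corners left
print('rack',[onz(s,190+x/4,125+y/4,.012)[:2].round(4) for x,y in [(25,27),(30,375)]])
j=load('w_jig'); q=lambda x,y,z: onz(j,180+(x-300)/4,105+y/4,z)
C=[q(*p,.010) for p in [(407,33),(792,122),(685,523),(332,452)]]
print('jig',np.mean(C,0).round(4),[np.linalg.norm(C[i]-C[i-1]).round(4) for i in range(4)])
ux=(C[3]+C[2]-C[0]-C[1]);print('yaw',np.degrees(np.arctan2(ux[1],ux[0])), np.degrees(np.arctan2(*(C[1]+C[2]-C[0]-C[3])[1::-1]))-90)
H=[q(*p,.057) for p in [(570,125),(637,140),(552,523),(487,510)]]
print('holder',np.mean(H,0).round(4),[np.linalg.norm(H[i]-H[i-1]).round(4) for i in range(4)])
c=np.mean(C,0);th=np.radians(-14.5)
Rz=np.array([[np.cos(th),np.sin(th)],[-np.sin(th),np.cos(th)]])
loc=lambda P:(1000*Rz@(P-c)[:2]).round(1)
print('holder loc',[loc(h) for h in H])
print('floor strip',[loc(q(*p,.010)) for p in [(608,170),(545,445),(580,168),(522,440)]])
print('plate face',[loc(q(*p,.064)) for p in [(545,265),(500,432)]],'plate back top',[loc(q(*p,.072)) for p in [(512,262),(478,430)]])
print(np.array(j['xyz']),loc(np.array(j['xyz'])))
go([.488,-.356,.2],88)
E
```

```text
panel [ 0.4412 -0.3516  0.104 ] [ 0.5403 -0.3596  0.104 ] [ 0.49075394 -0.35559626  0.104     ] 0.09945979201156063 -4.570585653566626
rack [array([ 0.429 , -0.4143]), array([ 0.5455, -0.4241])]
jig [ 0.4727 -0.0499  0.01  ] [np.float64(0.1459), np.float64(0.1249), np.float64(0.1454), np.float64(0.1273)]
yaw -15.09888501311772 -14.736157170391962
holder [ 0.4724 -0.0459  0.057 ] [np.float64(0.1217), np.float64(0.0192), np.float64(0.1217), np.float64(0.0207)]
holder loc [array([-62.1,  -5.7]), array([-62.1,  13.6]), array([59.6, 13.9]), array([59.5, -6.7])]
floor strip [array([-44.7,   8.9]), array([54.1,  8. ]), array([-43.4,  -0.1]), array([54. , -0.2])]
plate face [array([-22.9,  -4.5]), array([30. , -7.6])] plate back top [array([-23.8, -13.6]), array([ 27.4, -13.8])]
[ 0.37222302 -0.02728675  0.38151841] [-102.9   -3.3]
t=3.12 tcp=[ 0.471  -0.3388  0.2308] yaw=88.14 tilt=[-0.0008  0.0013] F=[-0.25  0.16 -0.75] w=0.0855 g=0.0 roll=0.14 shift_mm=[-17.6 -16.6  30.8]
```

```bash
python3 - <<'E'
from h import *
go([.491,-.3557,.077],85.4)
E
```

```text
t=3.12 tcp=[ 0.471  -0.3388  0.2308] yaw=88.14 tilt=[-0.0008  0.0013] F=[-0.25  0.16 -0.75] w=0.0855 g=0.0 roll=2.74 shift_mm=[-21.4 -15.4 153.8]
```

Emit:
send_rows --rows '[{"x":0,"y":0,"z":0,"roll":2.6,"gripper":1},{"x":-0.007,"y":-0.005,"z":0.02,"roll":0,"gripper":0.8},{"x":-0.007,"y":-0.005,"z":0.03,"roll":0,"gripper":0.6},{"x":-0.0074,"y":-0.0054,"z":0.03,"roll":0,"gripper":0.6},{"x":0,"y":0,"z":0.01,"roll":0,"gripper":0.6},{"x":0,"y":0,"z":0,"roll":0,"gripper":0.6},{"x":0,"y":0,"z":0,"roll":0,"gripper":0.6}]'

```text
clock: 3.7
tcp_pos: [0.4903, -0.3557, 0.1421]
tool_rot: [0.039, 0.999, 0.0, -0.0]
contact_force: [-0.1, -0.1, 0.2]
width: 0.051
grip_force: 0.0
```

```bash
python3 - <<'E'
from h import *
s=keep('wrist','w_rack2')
f=np.clip(s['frame'].astype(float)*1.5,0,255).astype(np.uint8)
cv2.imwrite('pics/w_rack2v.png',cv2.resize(f[:,:,::-1],(800,600),interpolation=cv2.INTER_CUBIC))
go([.491,-.3557,.077],85.4)
M=R.from_quat(manip.get_state()['tool_rot']).as_matrix();t=manip.get_state()['tcp_pos']
print('tcp px',proj(s,t)*1.5625)
print('expected panel',[proj(s,p)*1.5625 for p in [(.4412,-.3516,.105),(.5403,-.3596,.105)]])
E
```

```text
t=3.75 tcp=[ 0.4908 -0.3565  0.1432] yaw=85.51 tilt=[ 0.0014 -0.0008] F=[-0.19 -0.31  1.44] w=0.0514 g=0.0 roll=0.11 shift_mm=[-0.1  0.9 66.2]
tcp px [400.98502995 387.31973918]
expected panel [array([403.707345  , 229.55108916]), array([402.9493822 , 441.42880635])]
```

View pics/w_rack2v.png

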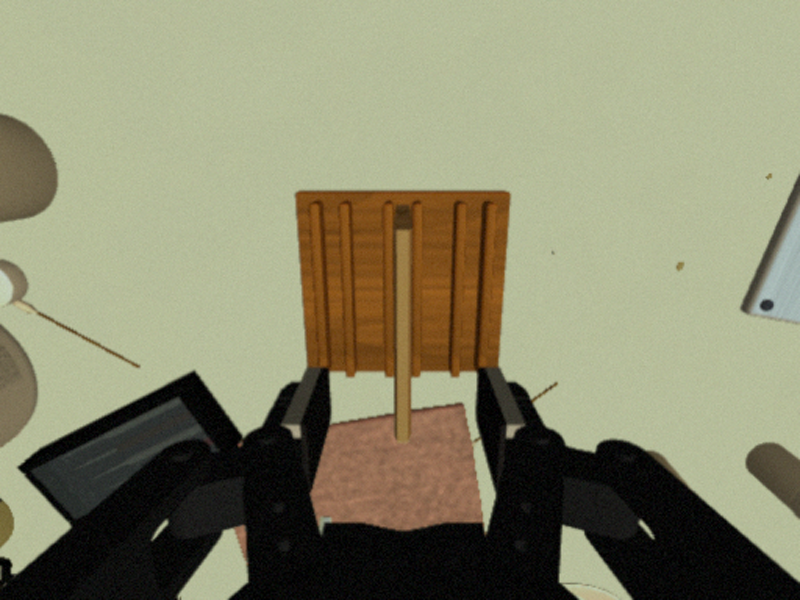

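The panel strip at u=403 from v=229 to 440 is exactly as predicted and parallel to the fingers (centre 403). Descend and grip.

Emit:
send_rows --rows '[{"x":0,"y":0,"z":0.03,"roll":0,"gripper":0.6},{"x":0,"y":0,"z":0.025,"roll":0,"gripper":0.6},{"x":0,"y":0,"z":0.01,"roll":0,"gripper":0.6},{"x":0,"y":0,"z":0,"roll":0,"gripper":0.6},{"x":0,"y":0,"z":0,"roll":0,"gripper":0.3},{"x":0,"y":0,"z":0,"roll":0,"gripper":0},{"x":0,"y":0,"z":0,"roll":0,"gripper":0},{"x":0,"y":0,"z":0,"roll":0,"gripper":0}]' --grip_force 40

```text
clock: 4.42
tcp_pos: [0.4911, -0.358, 0.0782]
tool_rot: [0.04, 0.999, -0.0, 0.001]
contact_force: [0.6, 0.1, 6.1]
width: 0.007
grip_force: 40.7
```

Emit:
send_rows --rows '[{"x":0,"y":0,"z":0,"roll":0,"gripper":0},{"x":0,"y":0,"z":0,"roll":0,"gripper":0},{"x":0,"y":0,"z":0,"roll":0,"gripper":0},{"x":0,"y":0,"z":0,"roll":0,"gripper":0}]'

```text
clock: 4.75
tcp_pos: [0.4911, -0.358, 0.0782]
tool_rot: [0.04, 0.999, -0.001, 0.001]
contact_force: [-0.8, 1.7, 5.7]
width: 0.0071
grip_force: 40.6
```

Emit:
send_rows --rows '[{"x":0,"y":0,"z":-0.008,"roll":0,"gripper":0},{"x":0,"y":0,"z":-0.02,"roll":0,"gripper":0},{"x":0,"y":0,"z":-0.03,"roll":0,"gripper":0},{"x":0,"y":0,"z":-0.03,"roll":0,"gripper":0},{"x":0,"y":0,"z":-0.01,"roll":0,"gripper":0},{"x":0,"y":0,"z":0,"roll":0,"gripper":0},{"x":0,"y":0,"z":0,"roll":0,"gripper":0}]'

```text
clock: 5.33
tcp_pos: [0.4903, -0.3578, 0.1744]
tool_rot: [0.04, 0.999, -0.0, 0.0]
contact_force: [-0.6, -1.0, -1.5]
width: 0.0071
grip_force: 39.6
```

```bash
python3 - <<'E'
from h import *
s=keep('side','s_lift')
t=manip.get_state()['tcp_pos']; go([.4727,-.0459,.176],75.1)
u,v=proj(s,t).astype(int); print(u,v)
w=keep('wrist','w_lift')
a=cv2.resize(s['frame'][max(0,v-40):v+110,max(0,u-75):u+75],(400,400),interpolation=cv2.INTER_CUBIC)
b=cv2.resize(w['frame'],(400,300))
im=np.zeros((400,800,3),np.uint8);im[:,:400]=a;im[:300,400:]=b
im=np.clip(im*1.5,0,255).astype(np.uint8)
cv2.imwrite('pics/lift.png',im[:,:,::-1])
E
```

```text
t=5.38 tcp=[ 0.4897 -0.3574  0.1731] yaw=85.41 tilt=[-0.0012  0.0008] F=[ 0.24 -0.43 -1.37] w=0.0074 g=39.6 roll=10.31 shift_mm=[ 96.6 296.6  -2.7]
221 279
```

View pics/lift.png

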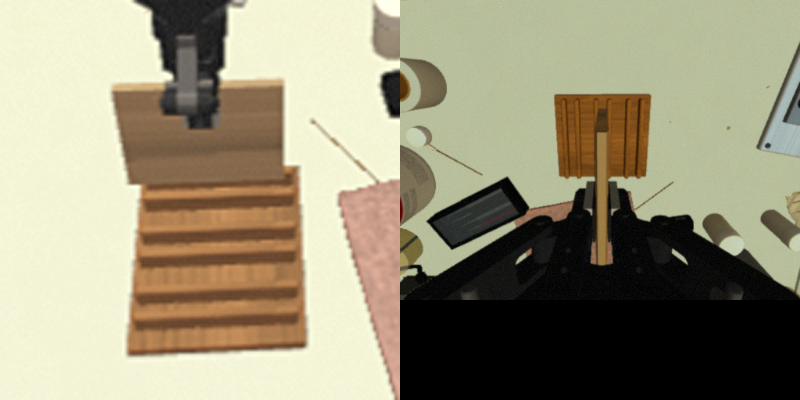

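Panel held upright and central between the pads (wrist view, strip at u≈602). Carry over the jig.

Emit:
send_rows --rows '[{"x":0,"y":0,"z":0,"roll":5.15,"gripper":0},{"x":0,"y":0,"z":0,"roll":5.15,"gripper":0}]'

```text
clock: 5.6
tcp_pos: [0.4893, -0.357, 0.172]
tool_rot: [0.132, 0.991, 0.001, -0.002]
contact_force: [0.4, -0.3, -0.6]
width: 0.0071
grip_force: 39.5
```

Emit:
send_rows --rows '[{"x":0.0121,"y":0.0368,"z":0,"roll":0,"gripper":0},{"x":0.0121,"y":0.0368,"z":0,"roll":0,"gripper":0},{"x":0.0121,"y":0.0368,"z":0,"roll":0,"gripper":0},{"x":0.0121,"y":0.0368,"z":0,"roll":0,"gripper":0},{"x":0.0121,"y":0.0368,"z":0,"roll":0,"gripper":0},{"x":0.0121,"y":0.0368,"z":0,"roll":0,"gripper":0},{"x":0.0121,"y":0.0368,"z":0,"roll":0,"gripper":0},{"x":0.0121,"y":0.0368,"z":0,"roll":0,"gripper":0}]'

```text
clock: 6.27
tcp_pos: [0.4707, -0.0465, 0.1725]
tool_rot: [0.13, 0.992, -0.0, -0.001]
contact_force: [0.7, 0.1, -0.2]
width: 0.0071
grip_force: 39.6
```

Emit:
send_rows --rows '[{"x":0,"y":0,"z":0.01,"roll":0,"gripper":0},{"x":0,"y":0,"z":0.01,"roll":0,"gripper":0},{"x":0,"y":0,"z":0,"roll":0,"gripper":0},{"x":0,"y":0,"z":0,"roll":0,"gripper":0}]'

```text
clock: 6.6
tcp_pos: [0.4712, -0.049, 0.1526]
tool_rot: [0.13, 0.991, -0.0, -0.002]
contact_force: [-0.3, -0.6, -1.2]
width: 0.0071
grip_force: 39.7
```

```bash
python3 - <<'E'
from h import *
M=go([.4727,-.0459,.155],75.1)
w=keep('wrist','w_slot'); s=keep('side','s_slot')
t=manip.get_state()['tcp_pos']
pt=lambda x,y,z: t+M@np.array([x,y,z])
k=lambda P:proj(w,P)
print('panel bot near-base corners',[k(pt(.05,y,.068)) for y in (-.004,.004)],'top',[k(pt(.05,y,-.027)) for y in (-.0025,.0025)])
a=cv2.resize(w['frame'][80:280,150:350],(500,500),interpolation=cv2.INTER_CUBIC)
u,v=proj(s,t).astype(int); print(u,v)
b=cv2.resize(s['frame'][v-20:v+80,u-45:u+45],(300,333),interpolation=cv2.INTER_CUBIC)
im=np.zeros((500,800,3),np.uint8);im[:,:500]=a;im[:333,500:]=b
cv2.imwrite('pics/slot.png',np.clip(im*1.6,0,255).astype(np.uint8)[:,:,::-1])
E
```

```text
t=6.60 tcp=[ 0.4712 -0.049   0.1526] yaw=75.05 tilt=[-0.0033 -0.    ] F=[-0.34 -0.59 -1.23] w=0.0071 g=39.7 roll=-0.05 shift_mm=[-0.6  3.3 -2.4]
panel bot near-base corners [array([251.91607554, 140.75537286]), array([262.94348463, 140.74573004])] top [array([251.19512304, 172.71104494]), array([263.3938814 , 172.70019095])]
207 171
```

View pics/slot.png

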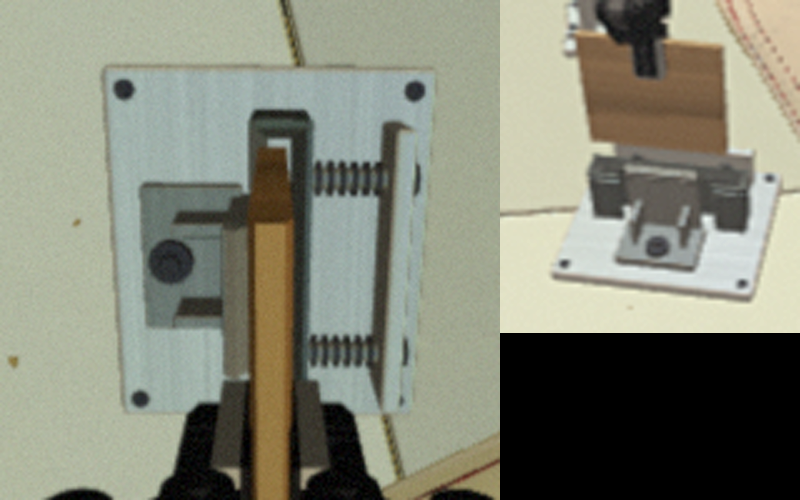

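```bash
python3 - <<'E'
from h import *
w=load('w_slot');M=go()
t=manip.get_state()['tcp_pos']
L=lambda u,v,z:(1000*M.T@(onz(w,150+u/2.5,80+v/2.5,z)-t)).round(1)
zb=t[2]-.068
print('panel bottom end',L(258,150,zb),L(288,150,zb)); print('panel top end',L(251,220,t[2]+.027),L(293,220,t[2]+.027))
print('floor strip',L(268,142,.01),L(292,142,.01)); print('inner top edge',L(280,137,.057)); print('outer end',L(249,112,.057),L(313,112,.057))
C=[L(*p,.01) for p in [(104,68),(435,70),(412,411),(125,411)]];print('base',C,np.mean(C,0))
print('plate top', L(222,225,.072),L(222,377,.072),'face',L(248,225,.064),L(248,378,.064))
E
```

```text
t=6.70 tcp=[ 0.4721 -0.0494  0.1539] yaw=74.99 tilt=[-0.001  -0.0001] F=[-0.56 -1.6  -0.21] w=0.0073 g=39.7
panel bottom end [50.7 -3.2 68.1] [50.7  5.5 68. ]
panel top end [ 51.9  -2.9 -26.9] [ 51.9   4.  -27. ]
floor strip [ 43.8  -0.4 143.9] [ 43.8   9.  143.9]
inner top edge [51.1  3.6 96.9]
outer end [59.1 -6.5 96.9] [59.1 14.3 96.9]
base [array([ 71.7, -63.2, 144. ]), array([ 71.1,  63.5, 143.9]), array([-74.3,  63.5, 143.8]), array([-74.5, -63.9, 143.8])] [-1.50000e+00 -2.50000e-02  1.43875e+02]
plate top [ 25.  -15.   81.9] [-28.2 -16.   81.9] face [23.1 -6.9 89.9] [-32.4  -7.4  89.8]
```

Emit:
send_rows --rows '[{"x":-0.0025,"y":0.0032,"z":0,"roll":0,"gripper":0},{"x":0,"y":0,"z":0.02,"roll":0,"gripper":0},{"x":0,"y":0,"z":0.01,"roll":0,"gripper":0},{"x":0,"y":0,"z":0.004,"roll":0,"gripper":0},{"x":0,"y":0,"z":0.003,"roll":0,"gripper":0},{"x":0,"y":0,"z":0,"roll":0,"gripper":0},{"x":0,"y":0,"z":0,"roll":0,"gripper":0}]'

```text
clock: 7.28
tcp_pos: [0.4752, -0.0463, 0.1174]
tool_rot: [0.13, 0.992, -0.001, -0.0]
contact_force: [-0.4, -3.3, -1.6]
width: 0.0074
grip_force: 39.4
```

Emit:
send_rows --rows '[{"x":0,"y":0,"z":0.004,"roll":0,"gripper":0},{"x":0,"y":0,"z":0.004,"roll":0,"gripper":0},{"x":0,"y":0,"z":0,"roll":0,"gripper":0},{"x":0,"y":0,"z":0,"roll":0,"gripper":0}]'

```text
clock: 7.62
tcp_pos: [0.4755, -0.046, 0.1091]
tool_rot: [0.13, 0.992, -0.0, 0.0]
contact_force: [-0.1, -3.6, -2.8]
width: 0.0073
grip_force: 39.4
```

Emit:
send_rows --rows '[{"x":0,"y":-0.001,"z":0,"roll":0,"gripper":0},{"x":0,"y":0,"z":0,"roll":0,"gripper":0},{"x":0,"y":0,"z":0,"roll":0,"gripper":0}]'

```text
clock: 7.87
tcp_pos: [0.4752, -0.0466, 0.1093]
tool_rot: [0.13, 0.992, 0.0, -0.0]
contact_force: [0.2, -2.4, -1.6]
width: 0.007
grip_force: 39.5
```

Emit:
send_rows --rows '[{"x":0,"y":-0.0005,"z":0,"roll":0,"gripper":0},{"x":0,"y":0,"z":0,"roll":0,"gripper":0},{"x":0,"y":0,"z":0,"roll":0,"gripper":0}]'

```text
clock: 8.12
tcp_pos: [0.4751, -0.047, 0.1094]
tool_rot: [0.129, 0.992, 0.0, 0.0]
contact_force: [-0.3, -1.3, -1.6]
width: 0.0069
grip_force: 39.6
```

Emit:
send_rows --rows '[{"x":0,"y":-0.0005,"z":0,"roll":0,"gripper":0},{"x":0,"y":0,"z":0.004,"roll":0,"gripper":0},{"x":0,"y":0,"z":0.004,"roll":0,"gripper":0},{"x":0,"y":0,"z":0.002,"roll":0,"gripper":0},{"x":0,"y":0,"z":0,"roll":0,"gripper":0},{"x":0,"y":0,"z":0,"roll":0,"gripper":0}]'

```text
clock: 8.62
tcp_pos: [0.4747, -0.0474, 0.099]
tool_rot: [0.13, 0.992, 0.0, -0.0]
contact_force: [-0.1, 1.0, -1.8]
width: 0.007
grip_force: 39.7
```

Emit:
send_rows --rows '[{"x":0,"y":0,"z":0.004,"roll":0,"gripper":0},{"x":0,"y":0,"z":0.004,"roll":0,"gripper":0},{"x":0,"y":0,"z":0.002,"roll":0,"gripper":0},{"x":0,"y":0,"z":0,"roll":0,"gripper":0},{"x":0,"y":0,"z":0,"roll":0,"gripper":0}]'

```text
clock: 9.03
tcp_pos: [0.4748, -0.0476, 0.089]
tool_rot: [0.13, 0.992, 0.0, -0.0]
contact_force: [0.7, 2.2, -1.7]
width: 0.007
grip_force: 39.7
```

Emit:
send_rows --rows '[{"x":0,"y":0.0004,"z":0.003,"roll":0,"gripper":0},{"x":0,"y":0,"z":0.003,"roll":0,"gripper":0},{"x":0,"y":0,"z":0.002,"roll":0,"gripper":0},{"x":0,"y":0,"z":0,"roll":0,"gripper":0},{"x":0,"y":0,"z":0,"roll":0,"gripper":0}]'

```text
clock: 9.45
tcp_pos: [0.4748, -0.0473, 0.0811]
tool_rot: [0.13, 0.992, -0.0, -0.0]
contact_force: [0.2, 1.4, -2.1]
width: 0.0071
grip_force: 39.7
```

Emit:
send_rows --rows '[{"x":0,"y":0,"z":0.001,"roll":0,"gripper":0},{"x":0,"y":0,"z":0.001,"roll":0,"gripper":0},{"x":0,"y":0,"z":0,"roll":0,"gripper":0},{"x":0,"y":0,"z":0,"roll":0,"gripper":0}]'

```text
clock: 9.78
tcp_pos: [0.4751, -0.0474, 0.0793]
tool_rot: [0.13, 0.992, -0.0, 0.0]
contact_force: [1.0, 0.5, -1.1]
width: 0.0071
grip_force: 39.7
```

Emit:
send_rows --rows '[{"x":0,"y":0,"z":0.001,"roll":0,"gripper":0},{"x":0,"y":0,"z":0,"roll":0,"gripper":0},{"x":0,"y":0,"z":0,"roll":0,"gripper":0}]'

```text
clock: 10.03
tcp_pos: [0.4751, -0.0473, 0.0783]
tool_rot: [0.13, 0.992, -0.0, 0.0]
contact_force: [0.6, 0.4, -1.3]
width: 0.0074
grip_force: 39.8
```

Emit:
send_rows --rows '[{"x":0,"y":0,"z":0.001,"roll":0,"gripper":0},{"x":0,"y":0,"z":0,"roll":0,"gripper":0},{"x":0,"y":0,"z":0,"roll":0,"gripper":0}]'

```text
clock: 10.28
tcp_pos: [0.4751, -0.0473, 0.0782]
tool_rot: [0.13, 0.992, 0.0, 0.0]
contact_force: [-3.1, 0.7, 7.2]
width: 0.0071
grip_force: 40.8
```

Floor contact at TCP z 0.0782 (equal to the rack height, so fully home). Release and rise.

Emit:
send_rows --rows '[{"x":0,"y":0,"z":0,"roll":0,"gripper":0.15},{"x":0,"y":0,"z":0,"roll":0,"gripper":0.3},{"x":0,"y":0,"z":0,"roll":0,"gripper":0.35},{"x":0,"y":0,"z":-0.005,"roll":0,"gripper":0.35},{"x":0,"y":0,"z":-0.02,"roll":0,"gripper":0.35},{"x":0,"y":0,"z":-0.03,"roll":0,"gripper":0.4},{"x":0,"y":0,"z":-0.03,"roll":0,"gripper":0.5},{"x":0,"y":0,"z":-0.03,"roll":0,"gripper":0.6}]'

```text
clock: 10.95
tcp_pos: [0.4747, -0.0474, 0.1937]
tool_rot: [0.13, 0.992, -0.0, -0.0]
contact_force: [1.3, 0.8, -0.2]
width: 0.0511
grip_force: 0.0
```

Emit:
send_rows --rows '[{"x":0,"y":0,"z":-0.02,"roll":0,"gripper":0.6},{"x":0,"y":0,"z":0,"roll":0,"gripper":0.6},{"x":0,"y":0,"z":0,"roll":0,"gripper":0.6}]'

```text
clock: 11.2
tcp_pos: [0.4758, -0.0474, 0.2136]
tool_rot: [0.13, 0.992, -0.0, 0.001]
contact_force: [0.5, -0.3, -0.6]
width: 0.0512
grip_force: 0.0
```

```bash
python3 - <<'E'
from h import *
w=keep('wrist','w_seat'); s=keep('side','s_seat');go()
a=cv2.resize(w['frame'][60:260,150:350],(500,500),interpolation=cv2.INTER_CUBIC)
b=cv2.resize(s['frame'][165:245,170:250],(300,300),interpolation=cv2.INTER_CUBIC)
ws=load('w_stand')
c=cv2.resize(ws['frame'][150:270,225:315],(225,300),interpolation=cv2.INTER_CUBIC)
im=np.zeros((600,800,3),np.uint8);im[:500,:500]=a;im[:300,500:]=b;im[300:,500:725]=c
cv2.imwrite('pics/seat.png',np.clip(im*1.6,0,255).astype(np.uint8)[:,:,::-1])
E
```

```text
t=11.30 tcp=[ 0.4747 -0.0473  0.2114] yaw=75.11 tilt=[-0.0012  0.0001] F=[-0.38  0.32  0.05] w=0.0512 g=0.0
```

View pics/seat.png

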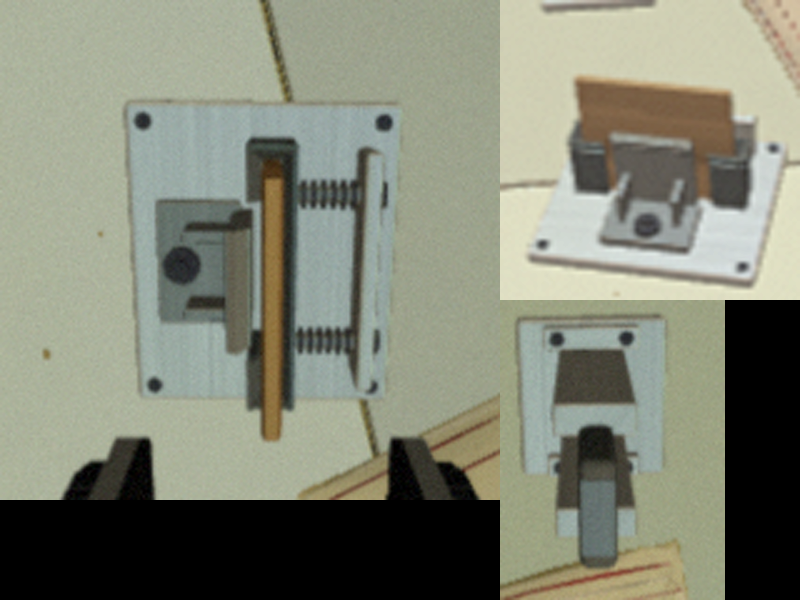

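Panel seated upright in the holder (strip u≈272, between the end walls), the plate left of it at x 225–252 in the crop; gauge handle's top face at (580–616, 478–565) in the lower crop. Compute gap and gauge positions.

```bash
python3 - <<'E'
from h import *
w=load('w_seat');M=go();t=manip.get_state()['tcp_pos']
q=lambda x,y,z:onz(w,150+x/2.5,60+y/2.5,z)
L=lambda x,y,z:(1000*M.T@(q(x,y,z)-t)).round(1)
print('panel L edge',L(262,182,.1),L(262,438,.1),'R',L(284,182,.1),L(281,438,.1))
print('plate top L',L(227,225,.072),L(225,350,.072),'R as z64',L(252,225,.064),L(248,350,.064),'R as z72',L(252,225,.072))
f=w['frame'].astype(int)
for y in (250,300,340):
    v=int(60+y/2.5); print(v,[tuple(f[v,u]) for u in range(237,266)])
s=load('w_stand'); g=lambda x,y,z:onz(s,225+(x-500)/2.5,150+(y-300)/2.5,z)
T=[g(580,478,.15),g(616,478,.15),g(616,565,.15),g(582,565,.15)]
print('gauge top',np.array(T).round(4).tolist(),np.mean(T,0).round(4)); print('near bottom',g(580,430,.11).round(4),g(612,430,.11).round(4))
C=[g(518,319,.01),g(663,317,.01)];print('stand near corners',np.round(C,4).tolist())
E
```

```text
t=11.30 tcp=[ 0.4747 -0.0473  0.2114] yaw=75.11 tilt=[-0.0012  0.0001] F=[-0.38  0.32  0.05] w=0.0512 g=0.0
panel L edge [ 48.   -2.3 111.5] [-51.7  -2.6 111.4] R [ 48.    5.4 111.5] [-51.7   4.9 111.4]
plate top L [ 27.9 -16.6 139.5] [-24.8 -18.4 139.4] R as z64 [ 26.5  -6.8 147.5] [-27.7  -8.9 147.4] R as z72 [ 27.9  -6.6 139.5]
160 [(np.int64(62), np.int64(70), np.int64(67)), (np.int64(60), np.int64(69), np.int64(65)), (np.int64(53), np.int64(59), np.int64(54)), (np.int64(58), np.int64(61), np.int64(55)), (np.int64(63), np.int64(63), np.int64(55)), (np.int64(61), np.int64(58), np.int64(47)), (np.int64(62), np.int64(62), np.int64(52)), (np.int64(61), np.int64(61), np.int64(51)), (np.int64(66), np.int64(64), np.int64(54)), (np.int64(66), np.int64(65), np.int64(53)), (np.int64(65), np.int64(61), np.int64(53)), (np.int64(62), np.int64(63), np.int64(51)), (np.int64(62), np.int64(70), np.int64(61)), (np.int64(54), np.int64(56), np.int64(51)), (np.int64(75), np.int64(79), np.int64(77)), (np.int64(88), np.int64(100), np.int64(96)), (np.int64(90), np.int64(98), np.int64(94)), (np.int64(70)
[... 2639 characters left out ...]
21)), (np.int64(82), np.int64(66), np.int64(38)), (np.int64(87), np.int64(72), np.int64(38)), (np.int64(90), np.int64(74), np.int64(41)), (np.int64(90), np.int64(72), np.int64(41)), (np.int64(88), np.int64(71), np.int64(39)), (np.int64(79), np.int64(60), np.int64(28)), (np.int64(62), np.int64(46), np.int64(22)), (np.int64(41), np.int64(35), np.int64(25)), (np.int64(32), np.int64(29), np.int64(26)), (np.int64(25), np.int64(26), np.int64(26))]
gauge top [[0.4152, 0.2066, 0.15], [0.4157, 0.2192, 0.15], [0.4504, 0.2184, 0.15], [0.4499, 0.2059, 0.15]] [0.4328 0.2125 0.15  ]
near bottom [0.4118 0.2067 0.11  ] [0.4123 0.2196 0.11  ]
stand near corners [[0.3849, 0.175, 0.01], [0.3868, 0.2511, 0.01]]
```

```bash
python3 - <<'E'
from h import *
go([.433,.2115,.2],88.7)
E
```

```text
t=11.30 tcp=[ 0.4747 -0.0473  0.2114] yaw=75.11 tilt=[-0.0012  0.0001] F=[-0.38  0.32  0.05] w=0.0512 g=0.0 roll=-13.59 shift_mm=[ 47.5 257.8  11.5]
```

Emit:
send_rows --rows '[{"x":0,"y":0,"z":0,"roll":-6.8,"gripper":0.6},{"x":0,"y":0,"z":0,"roll":-6.8,"gripper":0.6}]'

```text
clock: 11.47
tcp_pos: [0.4743, -0.0473, 0.2107]
tool_rot: [0.008, 1.0, 0.0, -0.001]
contact_force: [0.0, -0.5, -0.6]
width: 0.0511
grip_force: 0.0
```

Emit:
send_rows --rows '[{"x":0.0068,"y":0.0368,"z":0,"roll":0,"gripper":0.6},{"x":0.0068,"y":0.0368,"z":0,"roll":0,"gripper":0.6},{"x":0.0068,"y":0.0368,"z":0,"roll":0,"gripper":0.6},{"x":0.0068,"y":0.0368,"z":0,"roll":0,"gripper":0.6},{"x":0.0068,"y":0.0368,"z":0,"roll":0,"gripper":0.6},{"x":0.0068,"y":0.0368,"z":0,"roll":0,"gripper":0.6},{"x":0.0068,"y":0.0368,"z":0.006,"roll":0,"gripper":0.6},{"x":0,"y":0,"z":0.006,"roll":0,"gripper":0.6}]'

```text
clock: 12.13
tcp_pos: [0.4317, 0.2162, 0.1986]
tool_rot: [0.008, 1.0, 0.001, -0.001]
contact_force: [0.4, -0.5, -0.3]
width: 0.051
grip_force: 0.0
```

Emit:
send_rows --rows '[{"x":0,"y":0,"z":0,"roll":0,"gripper":0.6},{"x":0,"y":0,"z":0,"roll":0,"gripper":0.6}]'

```text
clock: 12.3
tcp_pos: [0.4324, 0.2109, 0.1988]
tool_rot: [0.011, 1.0, -0.001, -0.001]
contact_force: [-0.7, 0.8, -0.1]
width: 0.0513
grip_force: 0.0
```

```bash
python3 - <<'E'
from h import *
w=keep('wrist','w_g');M=go([.433,.2115,.118],88.7);t=manip.get_state()['tcp_pos']
f=w['frame'].astype(int)
P=[proj(w,(x,.2125,.15)) for x in (.411,.433,.455)];print(np.round(P,1))
for p in P[0:2]:
    v=int(p[1]+6);print(v,[int(f[v,u].sum()/3) for u in range(230,290)])
u=int(P[1][0]); print(u,[(v,int(f[v,u].sum()/3)) for v in range(int(P[0][1])-30,int(P[2][1])+20,2)])
E
```

```text
t=12.35 tcp=[0.4328 0.2105 0.1994] yaw=88.68 tilt=[-0.0018 -0.0012] F=[-0.63  0.04  0.35] w=0.0518 g=0.0 roll=-0.02 shift_mm=[-0.3  1.1 81.4]
[[259.7 184.5]
 [260.3 213.9]
 [260.9 241.4]]
190 [107, 107, 109, 106, 106, 110, 106, 101, 104, 108, 103, 106, 103, 73, 48, 39, 37, 40, 42, 40, 28, 28, 35, 40, 45, 46, 44, 43, 46, 49, 49, 48, 46, 48, 50, 49, 45, 44, 41, 36, 38, 39, 40, 39, 58, 93, 102, 100, 98, 100, 103, 101, 104, 103, 103, 102, 102, 106, 110, 106]
219 [95, 95, 99, 97, 98, 96, 94, 95, 98, 93, 83, 96, 102, 104, 106, 108, 107, 103, 104, 103, 62, 50, 65, 70, 69, 67, 71, 70, 69, 70, 68, 70, 72, 71, 69, 67, 71, 67, 56, 74, 92, 101, 102, 104, 105, 102, 103, 101, 90, 95, 97, 97, 93, 96, 96, 95, 99, 94, 98, 96]
260 [(154, 44), (156, 37), (158, 57), (160, 98), (162, 102), (164, 105), (166, 107), (168, 89), (170, 19), (172, 14), (174, 15), (176, 17), (178, 15), (180, 19), (182, 32), (184, 44), (186, 51), (188, 47), (190, 49), (192, 61), (194, 66), (196, 72), (198, 68), (200, 68), (202, 69), (204, 66), (206, 70), (208, 70), (210, 69), (212, 68), (214, 70), (216, 70), (218, 70), (220, 68), (222, 68), (224, 73), (226, 68), (228, 70), (230, 64), (232, 48), (234, 52), (236, 48), (238, 93), (240, 95), (242, 65), (244, 89), (246, 90), (248, 81), (250, 63), (252, 98), (254, 99), (256, 97), (258, 98), (260, 99)]
```

Emit:
send_rows --rows '[{"x":0.001,"y":0,"z":0.025,"roll":0,"gripper":0.6},{"x":0.001,"y":0,"z":0.03,"roll":0,"gripper":0.6},{"x":0,"y":0,"z":0.02,"roll":0,"gripper":0.6},{"x":0,"y":0,"z":0.006,"roll":0,"gripper":0.6},{"x":0,"y":0,"z":0,"roll":0,"gripper":0.6},{"x":0,"y":0,"z":0,"roll":0,"gripper":0.4},{"x":0,"y":0,"z":0,"roll":0,"gripper":0.2},{"x":0,"y":0,"z":0,"roll":0,"gripper":0}]' --grip_force 50

```text
clock: 13.02
tcp_pos: [0.4323, 0.2115, 0.1209]
tool_rot: [0.012, 1.0, 0.001, 0.001]
contact_force: [0.3, 0.2, -0.5]
width: 0.0157
grip_force: 0.0
```

Emit:
send_rows --rows '[{"x":0,"y":0,"z":0,"roll":0,"gripper":0},{"x":0,"y":0,"z":0,"roll":0,"gripper":0},{"x":0,"y":0,"z":0,"roll":0,"gripper":0},{"x":0,"y":0,"z":0,"roll":0,"gripper":0},{"x":0,"y":0,"z":0,"roll":0,"gripper":0}]'

```text
clock: 13.43
tcp_pos: [0.4323, 0.2116, 0.1209]
tool_rot: [0.011, 1.0, 0.0, 0.001]
contact_force: [0.2, -1.1, 5.7]
width: 0.0133
grip_force: 49.0
```

Emit:
send_rows --rows '[{"x":0,"y":0,"z":-0.01,"roll":0,"gripper":0},{"x":0,"y":0,"z":-0.025,"roll":0,"gripper":0},{"x":0,"y":0,"z":-0.035,"roll":0,"gripper":0},{"x":0,"y":0,"z":-0.035,"roll":0,"gripper":0},{"x":0,"y":0,"z":-0.015,"roll":0,"gripper":0},{"x":0,"y":0,"z":0,"roll":0,"gripper":0}]'

```text
clock: 13.93
tcp_pos: [0.4327, 0.2122, 0.2443]
tool_rot: [0.011, 1.0, 0.002, 0.003]
contact_force: [0.1, -0.7, -1.0]
width: 0.0131
grip_force: 48.9
```

```bash
python3 - <<'E'
from h import *
go([.4733,-.0536,.231],75.1)
E
```

```text
t=13.93 tcp=[0.4327 0.2122 0.2443] yaw=88.73 tilt=[0.0064 0.0034] F=[ 0.11 -0.74 -0.99] w=0.0131 g=48.9 roll=13.63 shift_mm=[-107.5 -246.5   12.6]
```

Emit:
send_rows --rows '[{"x":0,"y":0,"z":0,"roll":6.8,"gripper":0},{"x":0,"y":0,"z":0,"roll":6.8,"gripper":0}]'

```text
clock: 14.1
tcp_pos: [0.4311, 0.2114, 0.2394]
tool_rot: [0.132, 0.991, 0.0, -0.0]
contact_force: [-0.1, 0.0, -1.6]
width: 0.0131
grip_force: 48.9
```

Emit:
send_rows --rows '[{"x":-0.0134,"y":-0.0308,"z":0,"roll":0,"gripper":0},{"x":-0.0134,"y":-0.0308,"z":0,"roll":0,"gripper":0},{"x":-0.0134,"y":-0.0308,"z":0,"roll":0,"gripper":0},{"x":-0.0134,"y":-0.0308,"z":0,"roll":0,"gripper":0},{"x":-0.0134,"y":-0.0308,"z":0,"roll":0,"gripper":0},{"x":-0.0134,"y":-0.0308,"z":0,"roll":0,"gripper":0},{"x":-0.0134,"y":-0.0308,"z":0,"roll":0,"gripper":0},{"x":-0.0134,"y":-0.0308,"z":0,"roll":0,"gripper":0}]'

```text
clock: 14.77
tcp_pos: [0.471, -0.0558, 0.2388]
tool_rot: [0.129, 0.992, 0.0, -0.001]
contact_force: [1.6, 0.6, -0.7]
width: 0.0133
grip_force: 49.0
```

Emit:
send_rows --rows '[{"x":0,"y":0,"z":0.01,"roll":0,"gripper":0},{"x":0,"y":0,"z":0.01,"roll":0,"gripper":0},{"x":0,"y":0,"z":0,"roll":0,"gripper":0},{"x":0,"y":0,"z":0,"roll":0,"gripper":0},{"x":0,"y":0,"z":0,"roll":0,"gripper":0},{"x":0,"y":0,"z":0,"roll":0,"gripper":0},{"x":0,"y":0,"z":0,"roll":0,"gripper":0},{"x":0,"y":0,"z":0,"roll":0,"gripper":0}]'

```text
clock: 15.43
tcp_pos: [0.4718, -0.0538, 0.2197]
tool_rot: [0.129, 0.992, 0.0, 0.0]
contact_force: [-0.2, 0.6, -1.3]
width: 0.0133
grip_force: 49.0
```

```bash
python3 - <<'E'
from h import *
M=go([.4733,-.0536,.2243]);w=keep('wrist','w_gap'); s=keep('side','s_gap')
t=manip.get_state()['tcp_pos']
tip=t+M@np.array([0,0,.106]); print('tip',tip,proj(w,tip),proj(s,tip))
u,v=proj(s,tip).astype(int);print(u,v)
a=cv2.resize(w['frame'][90:240,190:320],(520,600),interpolation=cv2.INTER_CUBIC)
b=cv2.resize(s['frame'][v-50:v+50,u-35:u+35],(280,400),interpolation=cv2.INTER_CUBIC)
im=np.zeros((600,800,3),np.uint8);im[:,:520]=a;im[:400,520:]=b
cv2.imwrite('pics/gap.png',np.clip(im*1.7,0,255).astype(np.uint8)[:,:,::-1])
E
```

```text
t=15.43 tcp=[ 0.4718 -0.0538  0.2197] yaw=75.18 tilt=[ 0.0008 -0.0001] F=[-0.18  0.59 -1.31] w=0.0133 g=49.0 roll=-0.00 shift_mm=[-1.5  0.5 -4.6]
tip [ 0.4717534  -0.05404425  0.11358294] [257.43645711 189.09598269] [209.32035754 186.15733836]
209 186
```

View pics/gap.png

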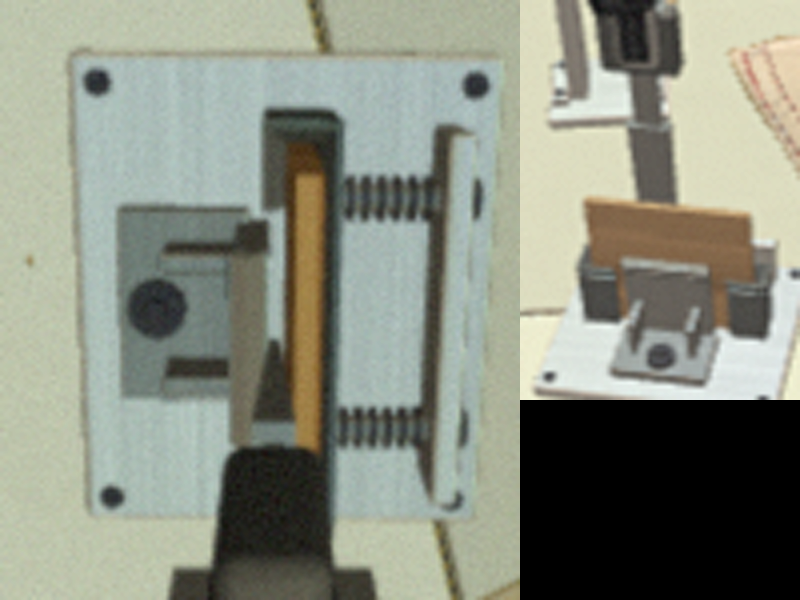

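Tip is at (272,345) in the crop, plate face edge at (268,250), panel top-left edge at (296,180) and foot at (287,260): blade is roughly over the gap.

```bash
python3 - <<'E'
from h import *
w=load('w_gap');M=go();t=manip.get_state()['tcp_pos']
L=lambda x,y,z:(1000*M.T@(onz(w,190+x/4,90+y/4,z)-t)).round(1)
print('tip near corner',L(272,345,t[2]-.106),L(264,345,t[2]-.106),L(279,345,t[2]-.106))
print('panel top L',L(296,180,.1),L(292,440,.1),'R',L(326,180,.1),'foot',L(287,260,.01))
print('plate z64',L(268,250,.064),L(267,300,.064),'top L z72',L(231,250,.072))
f=w['frame'].astype(int)
for v in (150,158,166,172,174,176,178,182,188): print(v,[int(x) for x in f[v,244:276].sum(1)//3])
E
```

```text
t=15.53 tcp=[ 0.4717 -0.054   0.2196] yaw=75.15 tilt=[ 0.0005 -0.    ] F=[-0.56  0.81 -0.92] w=0.0129 g=49.0
tip near corner [ 12.    0.5 106. ] [ 12.   -1.3 106. ] [ 12.    2.1 106. ]
panel top L [ 47.    5.9 119.6] [-15.4   5.4 119.6] R [ 47.   12.7 119.6] foot [ 11.9   5.3 209.6]
plate z64 [ 24.6  -0.5 155.6] [ 11.2  -0.8 155.6] top L z72 [ 26.   -9.9 147.6]
150 [47, 47, 47, 47, 38, 35, 26, 28, 26, 27, 30, 30, 36, 76, 97, 101, 102, 56, 28, 38, 61, 68, 72, 70, 69, 63, 47, 35, 28, 41, 55, 82]
158 [60, 60, 50, 55, 56, 58, 58, 61, 62, 60, 63, 63, 76, 95, 99, 104, 98, 56, 34, 42, 62, 70, 71, 72, 68, 62, 48, 35, 29, 39, 55, 89]
166 [69, 71, 68, 65, 60, 56, 60, 61, 63, 64, 63, 63, 78, 98, 101, 102, 87, 50, 31, 40, 66, 70, 70, 70, 70, 56, 45, 31, 28, 42, 59, 96]
172 [69, 71, 67, 65, 60, 58, 58, 58, 64, 61, 63, 62, 76, 95, 101, 100, 89, 52, 33, 48, 67, 70, 72, 70, 71, 60, 39, 27, 31, 48, 61, 97]
174 [69, 69, 67, 65, 61, 58, 61, 61, 62, 61, 61, 65, 73, 78, 80, 86, 81, 50, 31, 49, 65, 70, 74, 71, 69, 56, 35, 26, 33, 47, 63, 92]
176 [69, 70, 71, 63, 58, 59, 60, 62, 63, 63, 64, 64, 67, 44, 32, 41, 66, 49, 34, 44, 64, 69, 73, 70, 70, 57, 36, 29, 29, 48, 70, 95]
178 [67, 67, 64, 63, 60, 60, 59, 61, 61, 65, 63, 63, 50, 33, 29, 29, 48, 35, 31, 46, 68, 72, 73, 71, 66, 54, 36, 26, 28, 44, 72, 96]
182 [29, 30, 32, 54, 60, 57, 61, 62, 63, 62, 62, 49, 34, 29, 28, 29, 27, 29, 26, 46, 62, 73, 71, 71, 63, 53, 39, 30, 36, 49, 72, 95]
188 [71, 71, 68, 66, 59, 58, 62, 61, 65, 59, 45, 30, 25, 26, 28, 30, 29, 29, 31, 50, 66, 73, 70, 70, 64, 56, 34, 29, 38, 52, 86, 99]
```

Emit:
send_rows --rows '[{"x":0,"y":0.0014,"z":0,"roll":0,"gripper":0},{"x":0,"y":0,"z":0.01,"roll":0,"gripper":0},{"x":0,"y":0,"z":0.015,"roll":0,"gripper":0},{"x":0,"y":0,"z":0.01,"roll":0,"gripper":0},{"x":0,"y":0,"z":0.007,"roll":0,"gripper":0},{"x":0,"y":0,"z":0,"roll":0,"gripper":0},{"x":0,"y":0,"z":0,"roll":0,"gripper":0},{"x":0,"y":0,"z":0,"roll":0,"gripper":0}]'

```text
clock: 16.2
tcp_pos: [0.4721, -0.0531, 0.1777]
tool_rot: [0.13, 0.992, 0.0, 0.0]
contact_force: [0.8, -0.1, -1.0]
width: 0.0132
grip_force: 49.0
```

```bash
python3 - <<'E'
from h import *
w=keep('wrist','w_gap2');M=go();t=manip.get_state()['tcp_pos']
print(proj(w,t+M@[.012,0,.106]))
f=w['frame'].astype(int)
for v in range(150,182,3): print(v,[int(x) for x in f[v,244:282].sum(1)//3])
L=lambda u,v,z:(1000*M.T@(onz(w,u,v,z)-t)).round(1)
print([L(u,160,z) for u,z in ((256,.064),(257,.064),(264,.1),(265,.1))])
E
```

```text
t=16.25 tcp=[ 0.4723 -0.0531  0.1779] yaw=75.11 tilt=[ 0.0009 -0.0001] F=[ 0.2  -0.34 -0.93] w=0.0133 g=49.0
[257.76920181 176.57123488]
150 [69, 68, 70, 64, 66, 68, 68, 76, 83, 85, 81, 77, 95, 98, 101, 101, 88, 47, 32, 37, 62, 73, 72, 73, 72, 70, 65, 54, 37, 27, 26, 45, 54, 63, 45, 38, 72, 88]
153 [68, 68, 56, 37, 30, 30, 30, 34, 29, 30, 28, 39, 76, 98, 101, 102, 81, 46, 30, 41, 65, 72, 72, 71, 72, 71, 64, 52, 38, 26, 29, 45, 55, 82, 101, 105, 102, 100]
156 [61, 57, 39, 33, 30, 29, 28, 28, 29, 31, 32, 37, 78, 98, 104, 100, 75, 40, 30, 37, 61, 71, 70, 69, 72, 69, 66, 52, 36, 28, 31, 46, 57, 91, 101, 104, 102, 101]
159 [31, 28, 27, 30, 30, 29, 27, 30, 33, 31, 30, 39, 78, 96, 102, 101, 73, 41, 31, 37, 67, 71, 73, 73, 70, 73, 64, 53, 36, 26, 33, 45, 56, 90, 104, 103, 101, 103]
162 [50, 46, 46, 40, 37, 43, 45, 48, 55, 58, 65, 74, 86, 97, 105, 101, 74, 35, 30, 39, 64, 73, 72, 73, 69, 68, 61, 54, 32, 26, 30, 45, 56, 92, 103, 103, 103, 103]
165 [57, 60, 61, 59, 56, 61, 62, 62, 60, 60, 63, 75, 86, 95, 100, 101, 75, 38, 30, 39, 63, 71, 69, 70, 70, 75, 59, 50, 35, 25, 35, 48, 66, 94, 103, 108,
[... 234 characters left out ...]
 102, 101, 76, 40, 33, 43, 62, 70, 71, 70, 73, 71, 59, 46, 31, 27, 32, 49, 65, 94, 106, 106, 100, 102]
174 [56, 60, 55, 57, 58, 62, 61, 63, 62, 62, 65, 73, 83, 82, 78, 85, 67, 41, 32, 38, 65, 72, 73, 72, 73, 71, 58, 45, 28, 24, 41, 50, 72, 96, 106, 104, 103, 104]
177 [56, 59, 59, 58, 59, 60, 64, 63, 64, 65, 64, 72, 63, 42, 31, 34, 46, 35, 28, 42, 60, 71, 69, 72, 71, 68, 58, 45, 30, 27, 42, 53, 75, 96, 104, 105, 100, 103]
180 [55, 58, 60, 59, 59, 61, 64, 60, 61, 63, 65, 69, 46, 30, 27, 28, 27, 28, 32, 48, 65, 67, 69, 72, 73, 70, 59, 42, 26, 25, 41, 52, 72, 99, 102, 103, 101, 104]
[array([ 25.4,  -1.6, 113.9]), array([ 25.4,  -0.7, 113.9]), array([32.8,  4.8, 77.9]), array([32.8,  5.6, 77.9])]
```

Emit:
send_rows --rows '[{"x":0,"y":0.0012,"z":0,"roll":0,"gripper":0},{"x":0,"y":0,"z":0.005,"roll":0,"gripper":0},{"x":0,"y":0,"z":0.005,"roll":0,"gripper":0},{"x":0,"y":0,"z":0,"roll":0,"gripper":0},{"x":0,"y":0,"z":0,"roll":0,"gripper":0},{"x":0,"y":0,"z":0,"roll":0,"gripper":0}]'

```text
clock: 16.75
tcp_pos: [0.4721, -0.0518, 0.1671]
tool_rot: [0.13, 0.992, -0.0, -0.0]
contact_force: [0.4, -0.5, -1.3]
width: 0.0134
grip_force: 49.0
```

Emit:
send_rows --rows '[{"x":0,"y":0,"z":0.004,"roll":0,"gripper":0},{"x":0,"y":0,"z":0.004,"roll":0,"gripper":0},{"x":0,"y":0,"z":0,"roll":0,"gripper":0},{"x":0,"y":0,"z":0,"roll":0,"gripper":0},{"x":0,"y":0,"z":0,"roll":0,"gripper":0}]'

```text
clock: 17.17
tcp_pos: [0.4721, -0.0518, 0.1592]
tool_rot: [0.13, 0.992, 0.0, -0.0]
contact_force: [0.0, 0.3, -1.1]
width: 0.0131
grip_force: 49.0
```

Emit:
send_rows --rows '[{"x":0,"y":0,"z":0.002,"roll":0,"gripper":0},{"x":0,"y":0,"z":0.002,"roll":0,"gripper":0},{"x":0,"y":0,"z":0,"roll":0,"gripper":0},{"x":0,"y":0,"z":0,"roll":0,"gripper":0},{"x":0,"y":0,"z":0,"roll":0,"gripper":0}]'

```text
clock: 17.58
tcp_pos: [0.4722, -0.0518, 0.1553]
tool_rot: [0.13, 0.992, 0.0, -0.0]
contact_force: [0.2, 0.4, -0.8]
width: 0.0132
grip_force: 49.0
```

Emit:
send_rows --rows '[{"x":0,"y":0,"z":0.002,"roll":0,"gripper":0},{"x":0,"y":0,"z":0.002,"roll":0,"gripper":0},{"x":0,"y":0,"z":0,"roll":0,"gripper":0},{"x":0,"y":0,"z":0,"roll":0,"gripper":0},{"x":0,"y":0,"z":0,"roll":0,"gripper":0}]'

```text
clock: 18.0
tcp_pos: [0.4721, -0.0518, 0.1512]
tool_rot: [0.13, 0.992, -0.0, -0.0]
contact_force: [0.2, -0.8, -0.7]
width: 0.0134
grip_force: 49.0
```

Emit:
send_rows --rows '[{"x":0,"y":0,"z":0.002,"roll":0,"gripper":0},{"x":0,"y":0,"z":0.002,"roll":0,"gripper":0},{"x":0,"y":0,"z":0,"roll":0,"gripper":0},{"x":0,"y":0,"z":0,"roll":0,"gripper":0},{"x":0,"y":0,"z":0,"roll":0,"gripper":0}]'

```text
clock: 18.42
tcp_pos: [0.4721, -0.0519, 0.1472]
tool_rot: [0.13, 0.992, -0.0, -0.0]
contact_force: [0.4, -0.1, -1.2]
width: 0.0132
grip_force: 49.0
```

Emit:
send_rows --rows '[{"x":0,"y":0,"z":0.002,"roll":0,"gripper":0},{"x":0,"y":0,"z":0.001,"roll":0,"gripper":0},{"x":0,"y":0,"z":0,"roll":0,"gripper":0},{"x":0,"y":0,"z":0,"roll":0,"gripper":0},{"x":0,"y":0,"z":0,"roll":0,"gripper":0}]'

```text
clock: 18.83
tcp_pos: [0.4722, -0.0519, 0.1442]
tool_rot: [0.13, 0.992, -0.0, -0.0]
contact_force: [-0.2, -0.4, -0.9]
width: 0.013
grip_force: 49.0
```

Emit:
send_rows --rows '[{"x":0,"y":0,"z":0.002,"roll":0,"gripper":0},{"x":0,"y":0,"z":0.001,"roll":0,"gripper":0},{"x":0,"y":0,"z":0,"roll":0,"gripper":0},{"x":0,"y":0,"z":0,"roll":0,"gripper":0},{"x":0,"y":0,"z":0,"roll":0,"gripper":0}]'

```text
clock: 19.25
tcp_pos: [0.4722, -0.0519, 0.1412]
tool_rot: [0.13, 0.992, -0.0, -0.0]
contact_force: [0.3, -1.8, -1.2]
width: 0.0131
grip_force: 49.1
```

Emit:
send_rows --rows '[{"x":0,"y":0,"z":0.001,"roll":0,"gripper":0},{"x":0,"y":0,"z":0.001,"roll":0,"gripper":0},{"x":0,"y":0,"z":0,"roll":0,"gripper":0},{"x":0,"y":0,"z":0,"roll":0,"gripper":0},{"x":0,"y":0,"z":0,"roll":0,"gripper":0}]'

```text
clock: 19.67
tcp_pos: [0.4723, -0.0518, 0.1393]
tool_rot: [0.13, 0.992, -0.0, 0.0]
contact_force: [0.7, -2.2, -0.2]
width: 0.0131
grip_force: 49.3
```

Emit:
send_rows --rows '[{"x":0,"y":-0.0006,"z":0,"roll":0,"gripper":0},{"x":0,"y":0,"z":0.001,"roll":0,"gripper":0},{"x":0,"y":0,"z":0.001,"roll":0,"gripper":0},{"x":0,"y":0,"z":0,"roll":0,"gripper":0},{"x":0,"y":0,"z":0,"roll":0,"gripper":0},{"x":0,"y":0,"z":0,"roll":0,"gripper":0}]'

```text
clock: 20.17
tcp_pos: [0.472, -0.0524, 0.1372]
tool_rot: [0.13, 0.992, 0.0, -0.0]
contact_force: [0.6, -2.2, -0.6]
width: 0.013
grip_force: 49.2
```

Emit:
send_rows --rows '[{"x":0,"y":0,"z":0.001,"roll":0,"gripper":0},{"x":0,"y":0,"z":0,"roll":0,"gripper":0},{"x":0,"y":0,"z":0,"roll":0,"gripper":0},{"x":0,"y":0,"z":0,"roll":0,"gripper":0}]'

```text
clock: 20.5
tcp_pos: [0.4721, -0.0524, 0.1363]
tool_rot: [0.13, 0.992, -0.0, -0.0]
contact_force: [-0.0, -0.4, 0.2]
width: 0.0135
grip_force: 49.2
```

Emit:
send_rows --rows '[{"x":0,"y":0,"z":0.001,"roll":0,"gripper":0},{"x":0,"y":0,"z":0,"roll":0,"gripper":0},{"x":0,"y":0,"z":0,"roll":0,"gripper":0},{"x":0,"y":0,"z":0,"roll":0,"gripper":0}]'

```text
clock: 20.83
tcp_pos: [0.4721, -0.0524, 0.1353]
tool_rot: [0.13, 0.992, 0.0, -0.0]
contact_force: [0.2, -0.4, 1.3]
width: 0.0135
grip_force: 49.3
```

Emit:
send_rows --rows '[{"x":0,"y":0,"z":0.001,"roll":0,"gripper":0},{"x":0,"y":0,"z":0,"roll":0,"gripper":0},{"x":0,"y":0,"z":0,"roll":0,"gripper":0},{"x":0,"y":0,"z":0,"roll":0,"gripper":0}]'

```text
clock: 21.17
tcp_pos: [0.4721, -0.0524, 0.1343]
tool_rot: [0.13, 0.992, -0.0, 0.0]
contact_force: [0.2, -1.3, 0.6]
width: 0.013
grip_force: 49.3
```

Emit:
send_rows --rows '[{"x":0,"y":0,"z":0.001,"roll":0,"gripper":0},{"x":0,"y":0,"z":0,"roll":0,"gripper":0},{"x":0,"y":0,"z":0,"roll":0,"gripper":0},{"x":0,"y":0,"z":0,"roll":0,"gripper":0}]'

```text
clock: 21.5
tcp_pos: [0.4721, -0.0524, 0.1332]
tool_rot: [0.13, 0.992, 0.0, 0.0]
contact_force: [0.5, -1.0, 0.8]
width: 0.0131
grip_force: 49.3
```

Emit:
send_rows --rows '[{"x":0,"y":0,"z":0.001,"roll":0,"gripper":0},{"x":0,"y":0,"z":0,"roll":0,"gripper":0},{"x":0,"y":0,"z":0,"roll":0,"gripper":0},{"x":0,"y":0,"z":0,"roll":0,"gripper":0}]'

```text
clock: 21.83
tcp_pos: [0.4721, -0.0524, 0.1322]
tool_rot: [0.13, 0.992, -0.0, -0.0]
contact_force: [-0.4, -1.5, 1.9]
width: 0.0135
grip_force: 49.4
```

```bash
python3 - <<'E'
from h import *
go();w=keep('wrist','w_in')
go()
E
```

```text
t=21.83 tcp=[ 0.4721 -0.0524  0.1322] yaw=75.11 tilt=[-0. -0.] F=[-0.38 -1.5   1.92] w=0.0135 g=49.4
t=21.88 tcp=[ 0.4721 -0.0524  0.1323] yaw=75.11 tilt=[-0.  0.] F=[ 1.27 -1.52  1.15] w=0.0135 g=49.4
```

Emit:
send_rows --rows '[{"x":0,"y":0,"z":0.001,"roll":0,"gripper":0},{"x":0,"y":0,"z":0,"roll":0,"gripper":0},{"x":0,"y":0,"z":0,"roll":0,"gripper":0},{"x":0,"y":0,"z":0,"roll":0,"gripper":0}]'

```text
clock: 22.22
tcp_pos: [0.4721, -0.0524, 0.1313]
tool_rot: [0.13, 0.992, 0.0, -0.0]
contact_force: [0.7, -1.3, 2.0]
width: 0.0137
grip_force: 49.4
```

Emit:
send_rows --rows '[{"x":0,"y":0,"z":0.001,"roll":0,"gripper":0},{"x":0,"y":0,"z":0,"roll":0,"gripper":0},{"x":0,"y":0,"z":0,"roll":0,"gripper":0},{"x":0,"y":0,"z":0,"roll":0,"gripper":0}]'

```text
clock: 22.55
tcp_pos: [0.4721, -0.0524, 0.1303]
tool_rot: [0.13, 0.992, 0.0, 0.0]
contact_force: [0.1, -0.2, 0.9]
width: 0.013
grip_force: 49.4
```

```bash
python3 - <<'E'
from h import *
F=[]
for i in range(4):
    s=manip.snapshot('side'); F.append(manip.get_state()['contact_force'])
print(np.mean(F,0).round(2)); go(); keep('side','s_in')
# side-view check: handle bottom / panel top
w=load('s_seat')
E
```

```text
[ 0.89 -1.24  1.91]
t=22.75 tcp=[ 0.4721 -0.0524  0.1303] yaw=75.11 tilt=[0. 0.] F=[ 1.67 -0.66  2.02] w=0.0133 g=49.4
```

Emit:
send_rows --rows '[{"x":0,"y":0,"z":0.001,"roll":0,"gripper":0},{"x":0,"y":0,"z":0.0005,"roll":0,"gripper":0},{"x":0,"y":0,"z":0,"roll":0,"gripper":0},{"x":0,"y":0,"z":0,"roll":0,"gripper":0},{"x":0,"y":0,"z":0,"roll":0,"gripper":0}]'

```text
clock: 23.22
tcp_pos: [0.4721, -0.0524, 0.1288]
tool_rot: [0.13, 0.992, 0.0, -0.0]
contact_force: [0.4, -1.0, 3.0]
width: 0.0129
grip_force: 49.5
```

```bash
cat >> h.py <<'E'
def avgF(n=6):
    F=[]
    for i in range(n): manip.snapshot('side'); F.append(manip.get_state()['contact_force'])
    print('avgF',np.mean(F,0).round(2))
E
python3 - <<'E'
from h import *
avgF();go()
# handle check in wrist view: near top edge of the handle in stand picture vs tool: compare held handle underside
w=manip.snapshot('wrist');M=R.from_quat(manip.get_state()['tool_rot']).as_matrix();t=manip.get_state()['tcp_pos']
u,v0=proj(w,t+M@[.022,0,.011]).astype(int);print('expected underside near edge px',u,v0,'per-mm',proj(w,t+M@[.022,0,.012])-proj(w,t+M@[.022,0,.011]))
f=w['frame'].astype(int);print([(v,int(f[v,u-3:u+4].sum()/21)) for v in range(v0-40,v0+45,2)])
E
```

```text
avgF [ 0.18 -0.94  2.23]
t=23.52 tcp=[ 0.4721 -0.0524  0.1288] yaw=75.11 tilt=[-0. -0.] F=[ 0.23 -1.32  2.76] w=0.0134 g=49.5
expected underside near edge px 257 202 per-mm [-0.00138351 -0.59689543]
[(162, 82), (164, 83), (166, 82), (168, 82), (170, 82), (172, 81), (174, 74), (176, 61), (178, 55), (180, 51), (182, 46), (184, 38), (186, 37), (188, 33), (190, 30), (192, 30), (194, 33), (196, 72), (198, 73), (200, 63), (202, 20), (204, 16), (206, 18), (208, 17), (210, 17), (212, 17), (214, 18), (216, 17), (218, 16), (220, 18), (222, 18), (224, 18), (226, 17), (228, 23), (230, 33), (232, 41), (234, 44), (236, 48), (238, 50), (240, 51), (242, 49), (244, 44), (246, 59)]
```

Emit:
send_rows --rows '[{"x":0,"y":-0.0005,"z":0.001,"roll":0,"gripper":0},{"x":0,"y":0,"z":0,"roll":0,"gripper":0},{"x":0,"y":0,"z":0,"roll":0,"gripper":0},{"x":0,"y":0,"z":0,"roll":0,"gripper":0}]'

```text
clock: 23.9
tcp_pos: [0.472, -0.0528, 0.1278]
tool_rot: [0.13, 0.992, 0.0, 0.0]
contact_force: [0.3, 0.4, 2.9]
width: 0.0134
grip_force: 49.6
```

```bash
python3 - <<'E'
from h import *
avgF(10);M=go()
w=manip.snapshot('wrist');t=manip.get_state()['tcp_pos']
print('shoulder pred',[proj(w,t+M@[x,0,z]).round(1) for x,z in ((.012,.048),(.014,.048),(.014,.046),(.008,.048),(.022,.011),(.024,.009))])
f=w['frame'].astype(int)
for v in range(190,204,2): print(v,[int(x) for x in f[v,240:278].sum(1)//3])
E
```

```text
avgF [ 0.44 -0.07  2.56]
t=24.40 tcp=[ 0.472  -0.0529  0.1278] yaw=75.11 tilt=[0.0001 0.0001] F=[1.66 0.1  2.06] w=0.0132 g=49.5
shoulder pred [array([257.8, 197.4]), array([257.8, 194.7]), array([257.8, 195.7]), array([257.8, 202.8]), array([257.8, 202. ]), array([257.8, 199.9])]
190 [70, 57, 62, 60, 57, 60, 61, 62, 64, 64, 65, 62, 63, 62, 57, 36, 31, 30, 27, 26, 29, 27, 30, 30, 27, 29, 28, 28, 33, 39, 66, 71, 73, 71, 72, 75, 72, 70]
192 [67, 59, 59, 61, 56, 58, 60, 63, 63, 60, 62, 64, 64, 64, 49, 30, 32, 28, 29, 31, 29, 26, 32, 29, 29, 32, 28, 30, 31, 40, 65, 74, 71, 71, 68, 75, 75, 69]
194 [69, 59, 63, 59, 58, 60, 61, 61, 67, 64, 63, 63, 65, 56, 40, 35, 34, 29, 34, 28, 29, 30, 33, 31, 33, 28, 31, 29, 27, 40, 64, 75, 76, 73, 74, 71, 68, 73]
196 [70, 59, 64, 61, 61, 61, 59, 62, 61, 64, 64, 61, 64, 64, 69, 73, 73, 72, 70, 69, 70, 71, 73, 71, 57, 37, 28, 29, 31, 42, 68, 72, 73, 72, 72, 72, 71, 72]
198 [70, 59, 62, 62, 60, 61, 58, 62, 63, 63, 63, 65, 66, 70, 70, 75, 74, 73, 75, 72, 72, 73, 74, 74, 56, 33, 27, 32, 32, 41, 61, 71, 71, 73, 73, 74, 72, 67]
200 [69, 59, 62, 61, 59, 60, 61, 64, 65, 63, 61, 66, 64, 70, 68, 73, 65, 60, 62, 57, 60, 63, 71, 74, 55, 37, 29, 27, 31, 40, 64, 73, 71, 72, 73, 74, 73, 68]
202 [70, 56, 59, 62, 58, 61, 57, 53, 48, 36, 32, 21, 18, 25, 25, 23, 22, 21, 18, 19, 15, 21, 23, 24, 19, 17, 23, 24, 29, 48, 65, 71, 72, 74, 74, 75, 73, 66]
```

Emit:
send_rows --rows '[{"x":0,"y":0,"z":0.001,"roll":0,"gripper":0},{"x":0,"y":0,"z":0.0005,"roll":0,"gripper":0},{"x":0,"y":0,"z":0,"roll":0,"gripper":0},{"x":0,"y":0,"z":0,"roll":0,"gripper":0},{"x":0,"y":0,"z":0,"roll":0,"gripper":0}]'

```text
clock: 24.87
tcp_pos: [0.472, -0.0528, 0.1264]
tool_rot: [0.13, 0.992, 0.0, 0.0]
contact_force: [0.7, 1.0, 4.2]
width: 0.0131
grip_force: 49.8
```

```bash
python3 - <<'E'
from h import *
avgF(12);M=go()
E
```

```text
avgF [0.5  1.5  4.79]
t=25.47 tcp=[ 0.472  -0.0529  0.1263] yaw=75.11 tilt=[0.0002 0.0001] F=[0.82 1.5  5.33] w=0.0130 g=49.9
```

```bash
python3 - <<'E'
from h import *
go(); print(manip.sign_off())
E
```

```text
t=25.47 tcp=[ 0.472  -0.0529  0.1263] yaw=75.11 tilt=[0.0002 0.0001] F=[0.82 1.5  5.33] w=0.0130 g=49.9
the job is handed in; nothing more can be done
None
```

I handed the job in at 25.5 s: the panel is fully home in the slot, and I am still holding the gauge in the gap at about 6 N of net downward drag. The tip is about 48–51 mm below gap_mouth by estimate, at the deep end of the 20–50 mm range and about 10 mm clear of the jig floor. I had no picture views left to look at the final pose, and I did not view the pots, tub and clip again after the moves.

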